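# Pull the snug cap off the slip tank

### The job

With the forked puller, hook under the flange of the snug cap on the slip tank and pull it straight up off its neck, without touching the cap with the fingers. Stand the cap, flange up, in the middle of the round bat, then lay the puller back flat on its rectangular board and let go. Leave the pots as they stand.

Things in the scene. Friction and masses are not known exactly. Their poses are not given: they have to be found in the camera images.
- puller: Puller, 300 g: flat steel fork with a wooden handle. Origin: slot centre, underside of the blade. x = the way the tines point, z = up. It stands with its blade flat on its board. Blade 6 mm thick, 84 mm wide (y), from x = -80 (heel) to +35 (tine tips). Slot 62 mm wide, open to +x, closed end at x = -31. The 11 mm wide tines end in tips (x = 29 to 35) that stand 5 mm above the blade's top.
- puller_grip (a point): Puller's handle, grip point; axes as the puller. A bar 18 mm wide (y, to be gripped) by 20 mm, 105 mm long, rising from the blade's rear and leaning back 35 deg: direction (-0.574, 0, 0.819). This point is on its centre line, 70 mm up it: x = -96, z = 61 mm from the puller's origin. For a straight grasp the fingers point down along the handle, tilted 35 deg.
- puller_slot (a point): Centre of the puller's slot, level with the blade's top face (6 mm above the underside); axes as the puller. It belongs on the cap's axis when the cap is hooked.
- cap: Black round push-on cap, 90 g, 38 mm high (and a 3 mm boss, looks only); origin at the centre of its lower rim, z = its axis, up. Skirt 56 mm in diameter; flange on top 78 mm in diameter, 8 mm thick, its underside 30 mm above the rim. It starts pushed home, rim on the tank's top. Spring balls hold it: pull of about 6 to 12 N; free of them after 12 mm, clear of the neck after 24 mm.
- cap_center (a point): Point on the cap's axis, 19 mm above its lower rim (half-way up); axes as the cap.
- tank: Slip tank, fixed, 210 (x) x 190 (y) mm, 120 mm high; origin at the centre of its underside. The neck (36 mm in diameter, 24 mm high) stands on the middle of its top. Its -x side, towards the robot, is the open side for the puller.
- tank_pipe (a point): Middle of the level pipe that bridges the tank along tank y: 55 mm to the -x side of the neck's axis, 150 mm above the tank's top. Pipe 26 mm in diameter, 184 mm long, with 34 mm collars at its ends, on two upright 16 mm posts 68 mm either side of the middle (post feet 30 mm in diameter, 6 mm high). Axes as the tank.
- rest: Puller's board: rectangular plywood 150 x 110 x 12 mm, fixed; origin at the centre of its underside, x = its long side. The puller starts on it.
- bat: Bat: round plywood disc 150 mm in diameter, 12 mm thick, fixed, empty; origin at the centre of its underside.
- vase: Grey clay vase, 165 mm high, 92 mm in diameter, loose; origin at the centre of its underside. Bystander.
- beaker: Grey clay beaker, 110 mm high, 76 mm in diameter, loose; origin at the centre of its underside. Bystander.
- bowl: Grey clay bowl, 50 mm high, 104 mm in diameter, loose; origin at the centre of its underside. Bystander.
There are look-alikes about, which are no part of the job. Leave any orange or turquoise look-alike of the puller alone.

How it is judged:
By the outcome, as a careful person would: the job done as asked, in the order asked, and still so for the second after the job is handed in, with the robot touching nothing.
It also fails if it takes over 72 s, if anything falls off the work surface, if the arm or the gripper's body presses on something with over 40 N, if the wrist force passes 120 N, or if a joint passes its speed limit or range.

### The arm

A 6-joint arm with a two-finger parallel gripper is mounted at the origin on the work surface. World frame = base frame: x ahead of the robot, y to its left, z up, the work surface at z = 0. Lengths are in m, angles in rad, forces in N, time in s.
With the tool pointing down it reaches from about 0.35 to 0.975 m from the base axis. Payload 4.9 kg.
Tool frame: the origin (TCP) lies at the very end of the fingers, on their centre line; the grasp point (between the pads) lies 19 mm behind it; z points along the fingers, x is the direction in which the jaws open and shut, and the axes are right-handed (so a half turn about z gives the same grasp; the last joint's range is limited). The gripper opens to 85 mm and grips with 20 to 120 N. Pads are 22 mm wide; open, the fingers measure 114 mm over their backs; the gripper's body (76 mm by 85 mm) begins 54 mm behind the grasp point. The pads swing forward as they close: fully open they stand 13 mm farther back than shut.
Start: joints at [1.005, 0.053, 1.613, -0, 1.476, -0.119], TCP at [0.27, 0.564, 0.231] pointing down, gripper open.
Joint ranges: [-3.01, 3.01], [-1.01, 2.22], [0.06, 2.58], [-1.02, 4.17], [0.09, 2.62], [-3.14, 3.14]. Speed limits (rad/s): [2.57, 2.57, 3.14, 3.14, 3.14, 3.14].

### API

Orientations are given as a unit quaternion [w, x, y, z].
In Python, from plant import * gives the robot as it stands.
- The arm moves only by the shell command python3 -m inch 'ROWS'. ROWS is text: rows parted by semicolons, each of 7 numbers parted by spaces: the shift along the tool's x, y, z in m, then the turn, a rotation vector about the tool's x, y, z in rad, then the closure, from 0 (fully open) to 1 (shut). A call has 1 to 10 rows; each row shifts and turns the commanded pose from where the row before left it, along the tool's axes as they then stand; what a row does not reach is not made up. A row lasts 1/12 s, in which the tool goes at most 41.7 mm and 7.16 degrees, less where a joint would pass 70% of its speed; a pose out of reach is approached as far as the arm can. A call with a gripper value outside its range is refused whole. The fingers move at their own pace and stop on an object; the grip force is fixed at half the most. Time passes only in rows, so rows that do not move let the fingers close. It gives the time, the measured TCP pose, the force and the opening at its end, in the units of the state.
- state(): the state, without advancing time (a new reading comes with each control period).
- grab_frame(name): name is "scene" or "top" or "wrist"; returns the picture (400x640x3 uint8, blue, green, red); there is no depth.
- camera_info(name): a dict with "vertical_fov" (degrees; the focal length in pixels is half the picture's height over the tangent of half this angle, whatever the lens; pixels are square), "cx", "cy" (the principal point, pixels), "origin" and "rotation" of the camera in the world. Camera axes: x right, y down, z forward; pixel columns grow to the right and rows downward; lengths in m; the calibration is good to about 2 mm. A picture is of the moment at which its call begins: read the wrist's pose just before it. camera_info takes no time and is no camera call; for the wrist camera it gives the pose at the moment of the call.
- job_done(): hands the job in, once; it reports no verdict.
The state is a dict: "time": time; "joint_pos": joint angles; "joint_vel": joint speeds; "joint_efforts": joint torques, N m; "tool_pos": TCP position; "tool_rot": TCP orientation; "contact_force": force on the tool from outside, world axes, zero at the start; "ft_torque": the same for the moment, N m; "gripper_width": opening from 0.0 (shut) to 1.0 (fully open).
Only numpy, scipy, OpenCV 4.12 (cv2) and the standard library are available. Lean on these libraries where they do the work, as an engineer would, in place of code of your own. Each camera call takes 0.05 s, during which the arm holds its last target.

## Working session

There is one attempt and no reset: what is moved stays moved. The work goes in short steps, Python scripts to look and compute and a shell command to move; the robot and the scene stay as the last step left them, time stands still between calls to the robot, and variables do not carry over. Pictures are saved under pics/ and viewed, and the job is handed in when it is done.

```bash
ls; mkdir -p pics
cat > h.py <<'E'
from plant import *
import numpy as np, cv2
from scipy.spatial.transform import Rotation as R
def snap(n,f):
    ci=camera_info(n); im=grab_frame(n); cv2.imwrite('pics/'+f+'.png',im); np.save('pics/'+f+'.npy',{'ci':ci},allow_pickle=True); return im,ci
def load(f):
    return cv2.imread('pics/'+f+'.png'), np.load('pics/'+f+'.npy',allow_pickle=True).item()['ci']
def foc(ci): return 200/np.tan(np.radians(ci['vertical_fov'])/2)
def ray(ci,u,v):
    d=np.array([(u-ci['cx'])/foc(ci),(v-ci['cy'])/foc(ci),1.]); return np.array(ci['origin']),np.array(ci['rotation'])@d
def onz(ci,u,v,z):
    o,d=ray(ci,u,v); return o+d*(z-o[2])/d[2]
def proj(ci,p):
    c=np.array(ci['rotation']).T@(np.array(p)-np.array(ci['origin'])); return c[:2]/c[2]*foc(ci)+[ci['cx'],ci['cy']]
def tri(r1,r2):
    (o1,d1),(o2,d2)=r1,r2
    A=np.stack([d1,-d2],1); t=np.linalg.lstsq(A,o2-o1,rcond=None)[0]
    a,b=o1+t[0]*d1,o2+t[1]*d2; return (a+b)/2,np.linalg.norm(a-b)
E
python3 - <<'E'
from h import *
for n in ['scene','top','wrist']:
    im,ci=snap(n,n+'0'); print(n,ci)
print(state())
E
```

```text
pics
scene {'vertical_fov': 57.949524166052356, 'cx': 325.6262046729213, 'cy': 206.66086975100913, 'origin': array([1.11031422, 0.10273906, 1.1865364 ]), 'rotation': array([-0.19820397,  0.69706259,  0.66402794, -0.18408101])}
top {'vertical_fov': 53.247028225623446, 'cx': 319.31195204777794, 'cy': 196.5020656212895, 'origin': array([0.22794765, 0.13696659, 1.33454112]), 'rotation': array([ 0.07597607, -0.65677044,  0.74566116, -0.08288342])}
wrist {'vertical_fov': 67.55471790660359, 'cx': 314.78209679369627, 'cy': 199.23811175460602, 'origin': array([0.20754061, 0.59331443, 0.37326842]), 'rotation': array([0.11809232, 0.83789449, 0.52774472, 0.0739766 ])}
{'time': 0.15, 'joint_pos': array([ 1.00500007e+00,  5.32321806e-02,  1.61397721e+00,  7.12063658e-06,
        1.47601367e+00, -1.19016409e-01]), 'joint_vel': array([ 0.00180785, -0.00417452, -0.0047149 , -0.00173507, -0.0009158 ,
       -0.00045854]), 'joint_efforts': array([ 9.73398819e-04, -3.94245207e+01, -3.70720553e+01, -1.12149271e-04,
        4.65901670e-03,  6.31240766e-06]), 'tool_pos': array([0.26978274, 0.56323259, 0.23032955]), 'tool_rot': array([ 3.46230630e-04,  8.46186553e-01,  5.32886153e-01, -7.38034064e-04]), 'contact_force': array([0.98895401, 0.18823785, 0.20856182]), 'ft_torque': array([-0.01189252,  0.01573639, -0.00233137]), 'gripper_width': 0.9973087862952219}
```

Rotation is a quaternion; adapting the helper.

Run:
```python
s=open('h.py').read()
s=s.replace("ci=camera_info(n); im","ci=camera_info(n); q=ci['rotation']; ci['rotation']=R.from_quat([q[1],q[2],q[3],q[0]]).as_matrix(); im")
open('h.py','w').write(s)
import numpy as np
from scipy.spatial.transform import Rotation as R
for f in ['scene0','top0','wrist0']:
    d=np.load('pics/'+f+'.npy',allow_pickle=True).item();q=d['ci']['rotation'];d['ci']['rotation']=R.from_quat([q[1],q[2],q[3],q[0]]).as_matrix()
    np.save('pics/'+f+'.npy',d,allow_pickle=True)
```

```text
(no output)
```

View pics/scene0.png

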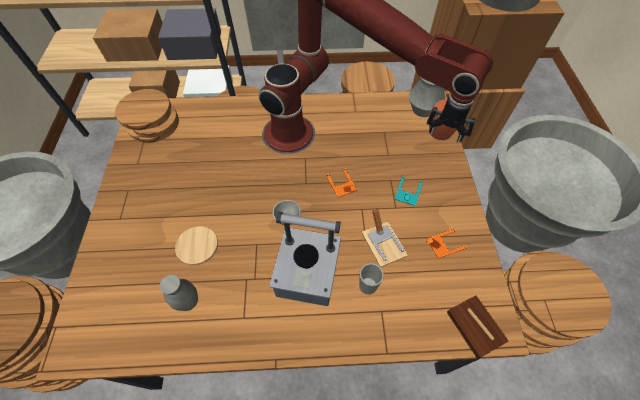

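View pics/top0.png

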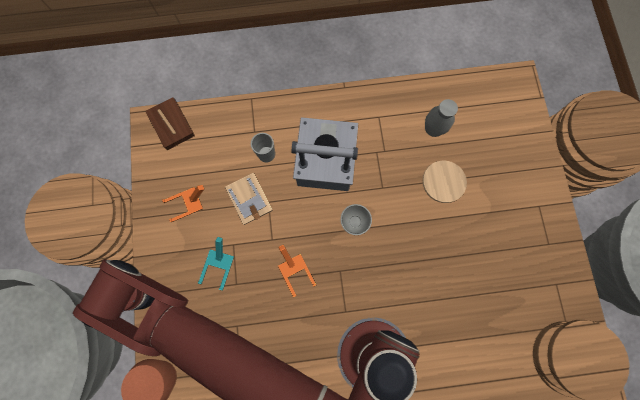

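View pics/wrist0.png

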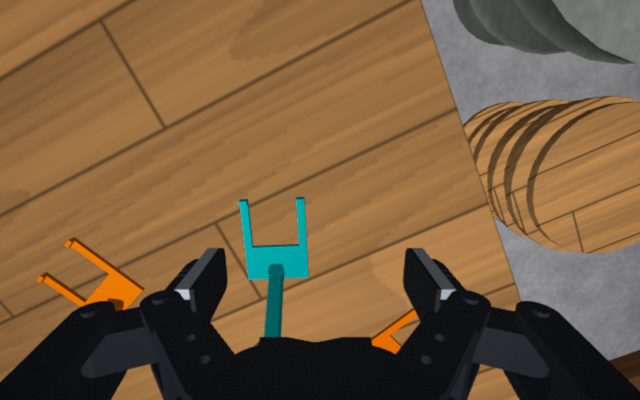

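Run:
```python
from h import *
a,ca=load('top0'); b,cb=load('scene0')
x=cv2.resize(a[160:240,205:295],None,fx=4.4,fy=4.4,interpolation=2)
y=cv2.resize(b[195:275,350:430],None,fx=5,fy=5,interpolation=2)
z=cv2.resize(a[110:200,280:370],None,fx=4.4,fy=4.4,interpolation=2)
y=y[:352,:]
cv2.imwrite('pics/c1.png',np.hstack([x[:352],y]))
w=cv2.resize(b[205:310,265:350],None,fx=4.4,fy=4.4,interpolation=2)
cv2.imwrite('pics/c2.png',np.hstack([z[:396],w[:396]]))
```

```text
(no output)
```

View pics/c1.png

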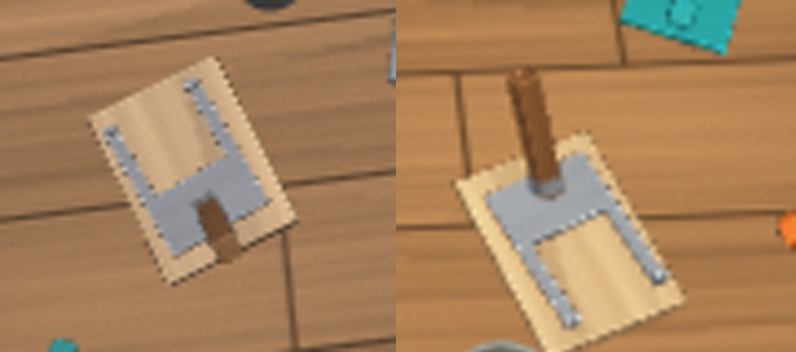

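View pics/c2.png

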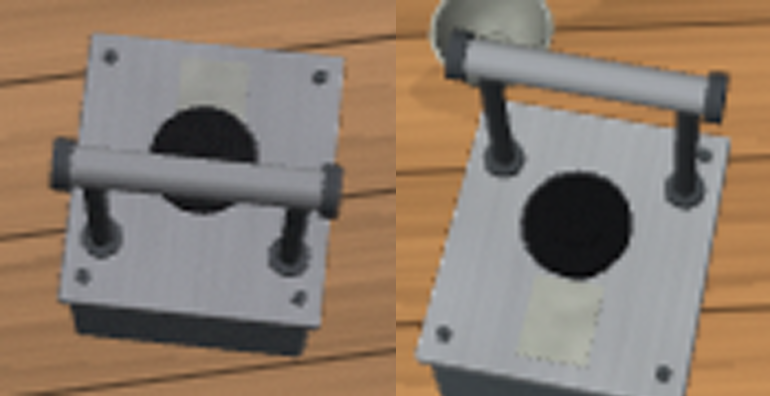

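Run:
```python
from h import *
a,ca=load('top0'); b,cb=load('scene0')
def P(im,ci,lst,z,off,sc):
    out=[]
    for u,v in lst: out.append(onz(ci,off[0]+(u+.5)/sc-.5,off[1]+(v+.5)/sc-.5,z)[:2])
    return np.array(out)
np.set_printoptions(precision=4,suppress=True)
print('board/blade manual')
for nm,im,ci,l,off,sc in [('top',a,ca,[(172,255),(268,203),(190,83),(108,130)],(205,160),4.4),
                       ('scene',b,cb,[(485-396,192),(585-396,152),(661-396,275),(571-396,323)],(350,195),5)]:
    p=P(im,ci,l,.018,off,sc); print(nm,p, p.mean(0)); print(np.linalg.norm(np.diff(np.vstack([p,p[:1]]),axis=0),axis=1)); 
    ax=(p[2]+p[3]-p[0]-p[1]); print(np.degrees(np.arctan2(ax[1],ax[0])))
for nm,im,ci,l,off,sc in [('top',a,ca,[(92,118),(212,57),(298,220),(170,285)],(205,160),4.4),
                       ('scene',b,cb,[(457-396,182),(588-396,132),(687-396,300),(545-396,352)],(350,195),5)]:
    p=P(im,ci,l,.012,off,sc); print('board',nm,p, p.mean(0)); print(np.linalg.norm(np.diff(np.vstack([p,p[:1]]),axis=0),axis=1))
# tank
for nm,im,ci,l,off,sc in [('top',a,ca,[(92,35),(343,58),(318,326),(60,300)],(280,110),4.4),
                       ('scene',b,cb,[(505-396,103),(730-396,140),(685-396,396),(417-396,360)],(265,205),4.4)]:
    p=P(im,ci,l,.12,off,sc); print('tank',nm,p, p.mean(0)); print(np.linalg.norm(np.diff(np.vstack([p,p[:1]]),axis=0),axis=1))
    e=[p[1]-p[0],p[2]-p[1],p[3]-p[2],p[0]-p[3]]; print([np.degrees(np.arctan2(x[1],x[0])) for x in e])
# cap black mask
for nm,im,ci,(x0,y0,x1,y1) in [('top',a,ca,(308,128,346,165)),('scene',b,cb,(288,240,325,272))]:
    g=im[y0:y1,x0:x1].max(2); m=(g<45).astype(np.uint8); 
    n,lab,st,ce=cv2.connectedComponentsWithStats(m); i=1+np.argmax(st[1:,4]); ys,xs=np.nonzero(lab==i)
    h=cv2.convexHull(np.stack([xs+x0,ys+y0],1).astype(np.float32)).reshape(-1,2)
    w=np.array([onz(ci,u,v,.158)[:2] for u,v in h]); (c,r)=cv2.minEnclosingCircle(w.astype(np.float32)); print('cap',nm,c,r, xs.min()+x0,xs.max()+x0,ys.min()+y0,ys.max()+y0)
# bat
for nm,im,ci,(x0,y0,x1,y1) in [('top',a,ca,(415,152,475,210)),('scene',b,cb,(165,218,228,275))]:
    hs=cv2.cvtColor(im[y0:y1,x0:x1],cv2.COLOR_BGR2HSV); print('hsv',hs[29,30],hs[2,2])
    m=(hs[...,2]>185).astype(np.uint8) 
    n,lab,st,ce=cv2.connectedComponentsWithStats(m); i=1+np.argmax(st[1:,4]); ys,xs=np.nonzero(lab==i)
    h=cv2.convexHull(np.stack([xs+x0,ys+y0],1).astype(np.float32)).reshape(-1,2)
    w=np.array([onz(ci,u,v,.012)[:2] for u,v in h]); (c,r)=cv2.minEnclosingCircle(w.astype(np.float32)); print('bat',nm,c,r)
```

```text
board/blade manual
top [[0.4883 0.365 ]
 [0.5193 0.2886]
 [0.6219 0.3397]
 [0.5924 0.4059]] [0.5555 0.3498]
[0.0824 0.1146 0.0725 0.1118]
24.01358574364426
scene [[0.5176 0.2922]
 [0.4882 0.3695]
 [0.5891 0.4095]
 [0.6224 0.3408]] [0.5544 0.353 ]
[0.0827 0.1085 0.0763 0.1155]
23.306161669870473
board top [[0.6052 0.4188]
 [0.6426 0.3217]
 [0.5044 0.2677]
 [0.4666 0.3695]] [0.5547 0.3444]
[0.104  0.1483 0.1085 0.1471]
board scene [[0.5055 0.2736]
 [0.4683 0.3755]
 [0.6065 0.4263]
 [0.6406 0.3211]] [0.5552 0.3491]
[0.1084 0.1472 0.1107 0.1433]
tank top [[ 0.7755  0.135 ]
 [ 0.7335 -0.0474]
 [ 0.5328  0.0005]
 [ 0.5753  0.1813]] [0.6543 0.0673]
[0.1871 0.2064 0.1858 0.2054]
[np.float64(-102.95424207094773), np.float64(166.58450870893446), np.float64(76.7495803407081), np.float64(-13.04248743054778)]
tank scene [[ 0.5386  0.0176]
 [ 0.5778  0.1858]
 [ 0.7714  0.141 ]
 [ 0.7371 -0.0429]] [0.6562 0.0754]
[0.1727 0.1987 0.187  0.2075]
[np.float64(76.86698722393582), np.float64(-13.037399839058104), np.float64(-100.5756729980798), np.float64(163.0661490777155)]
cap top (0.6618154048919678, 0.06624558568000793) 0.03538086637854576 315 337 135 146
cap scene (0.6575953364372253, 0.07000946253538132) 0.03908936306834221 294 317 245 267
hsv [ 16  88 206] [ 14 118 155]
bat top (0.5306945443153381, -0.32910415530204773) 0.07451372593641281
hsv [ 18  94 231] [ 15 142 187]
bat scene (0.47851869463920593, -0.33912327885627747) 0.12756845355033875
```

```bash
cat >> h.py <<'E'
np.set_printoptions(precision=4,suppress=True)
def Rz(d): return R.from_euler('z',d,degrees=True)
def toolR(yaw,tilt=35.,flip=False):
    # puller frame axes -> tool axes: z=(sin t,0,-cos t), x=+py
    t=np.radians(tilt); z=np.array([np.sin(t),0,-np.cos(t)]); x=np.array([0,1.,0])*(-1 if flip else 1); y=np.cross(z,x)
    return Rz(yaw)*R.from_matrix(np.stack([x,y,z],1))
def cur():
    s=state(); q=s['tool_rot']; return np.array(s['tool_pos']),R.from_quat([q[1],q[2],q[3],q[0]]),s
def plan(p,Rt,n=None,split=1):
    p0,R0,s=cur(); w=(R0.inv()*Rt).as_rotvec(); dp=R0.inv().apply(np.array(p)-p0)
    m=max(np.linalg.norm(dp)/.035,np.degrees(np.linalg.norm(w))/6); n=n or int(np.ceil(max(m,1)))
    S=sum(R.from_rotvec(w/n*i).as_matrix() for i in range(n)); d=np.linalg.solve(S,dp)
    print('rows',n,'d',np.round(d*1000,1),'mm  w',np.round(w/n,4),'| tot',np.round(dp*1000,1),np.round(np.degrees(w),2)); return n,d,w/n
E
python3 - <<'E'
from h import *
y=23.5; o=np.array([.577,.3590,.012]); Rt=toolR(y); 
g=o+Rz(y).apply([-.096,0,.061]); zt=Rt.as_matrix()[:,2]
print(g); plan(g+zt*(.019-.13),Rt)
E
```

```text
[0.489  0.3207 0.073 ]
rows 10 d [-27.1  16.3  10.4] mm  w [-0.0573  0.0263 -0.0829] | tot [-172.   260.8   66.6] [-32.86  15.06 -47.5 ]
```

```bash
python3 -m inch '-0.0271 0.0163 0.0104 -0.0573 0.0263 -0.0829 0;-0.0271 0.0163 0.0104 -0.0573 0.0263 -0.0829 0;-0.0271 0.0163 0.0104 -0.0573 0.0263 -0.0829 0;-0.0271 0.0163 0.0104 -0.0573 0.0263 -0.0829 0;-0.0271 0.0163 0.0104 -0.0573 0.0263 -0.0829 0;-0.0271 0.0163 0.0104 -0.0573 0.0263 -0.0829 0;-0.0271 0.0163 0.0104 -0.0573 0.0263 -0.0829 0;-0.0271 0.0163 0.0104 -0.0573 0.0263 -0.0829 0;-0.0271 0.0163 0.0104 -0.0573 0.0263 -0.0829 0;-0.0271 0.0163 0.0104 -0.0573 0.0263 -0.0829 0'
python3 -m inch '0 0 0 0 0 0 0;0 0 0 0 0 0 0;0 0 0 0 0 0 0'
python3 - <<'E'
from h import *
y=23.5; o=np.array([.577,.3590,.012]); Rt=toolR(y); 
g=o+Rz(y).apply([-.096,0,.061]); zt=Rt.as_matrix()[:,2]
plan(g+zt*(.019-.13),Rt); snap('wrist','w1')
E
```

```text
time: 0.98
tool_pos: [0.424, 0.2991, 0.1632]
tool_rot: [0.161, 0.531, 0.794, 0.247]
contact_force: [0.0, 0.4, -0.8]
gripper_width: 1.003
time: 1.23
tool_pos: [0.4239, 0.3008, 0.1644]
tool_rot: [0.159, 0.534, 0.793, 0.246]
contact_force: [-1.2, -0.7, 0.2]
gripper_width: 1.001
rows 1 d [-7.6  3.2  2.6] mm  w [-0.0152  0.0033 -0.0225] | tot [-7.6  3.2  2.6] [-0.87  0.19 -1.29]
```

View pics/w1.png

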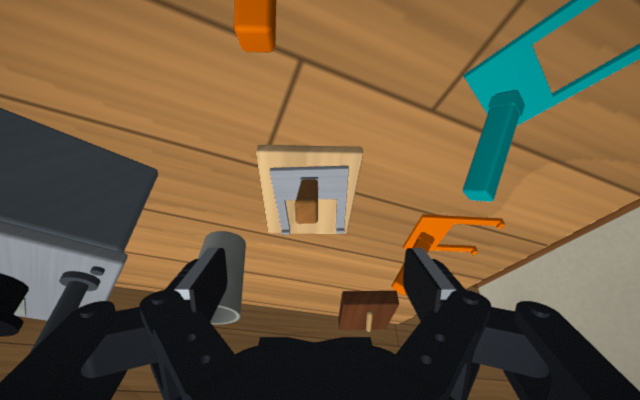

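Run:
```python
from h import *
a,c=load('w1'); cv2.imwrite('pics/c3.png',cv2.resize(a[135:245,245:375],None,fx=6,fy=5.4,interpolation=2))
cv2.imwrite('pics/c3.png',cv2.resize(a[140:240,250:370],None,fx=6,fy=6,interpolation=2)); print(c['origin'])
```

```text
[0.2974 0.2472 0.2436]
```

View pics/c3.png

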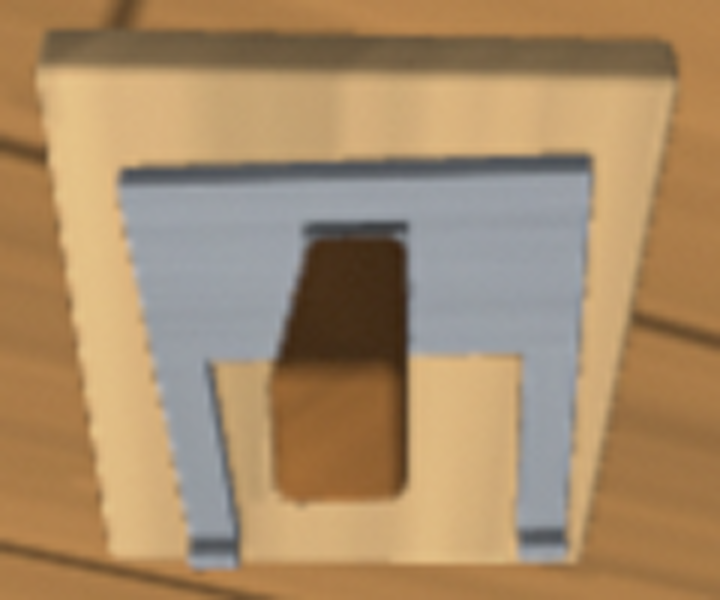

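Run:
```python
from h import *
a,c=load('w1')
f=lambda u,v,z: onz(c,250+(u+.5)/6-.5,140+(v+.5)/6-.5,z)[:2]
h1,h2=f(122,185,.018),f(589,171,.018); s1,s2=f(208,360,.018),f(522,352,.018); e=f(340,432,.1017)
print(h1,h2,np.linalg.norm(h1-h2),s1,s2,np.linalg.norm(s1-s2))
b=[f(40,70,.012),f(675,78,.012),f(578,562,.012),f(108,553,.012)]; print(b,np.mean(b,0),[np.linalg.norm(b[i]-b[i-1]) for i in range(4)])
ang=lambda d: np.degrees(np.arctan2(d[1],d[0]))
print('yaw heel',ang(h2-h1),'slot',ang(s2-s1),'tines',ang(f(568,557,.023)-h2),ang(f(190,567,.023)-h1),'board',[ang(b[i]-b[i-1]) for i in range(4)])
for y in (23.5,22.5): 
    ax=Rz(y).as_matrix()[:2,0]; print(y,'origin from heel',(h1+h2)/2+.08*ax,'slot',(s1+s2)/2+.031*ax,'end',e+.116*ax)
```

```text
[0.5205 0.2904] [0.487  0.3652] 0.08193885036030545 [0.5608 0.3192] [0.5359 0.3756] 0.06163540572932099
[array([0.5052, 0.2713]), array([0.467 , 0.3719]), array([0.6066, 0.4243]), array([0.6429, 0.3211])] [0.5554 0.3472] [np.float64(0.1464126861429553), np.float64(0.1075902237449141), np.float64(0.14913632092311177), np.float64(0.10937286462367146)]
yaw heel 114.10296142106417 slot 113.848681864648 tines 24.644862189110082 23.535530952432662 board [np.float64(-160.1199551638773), np.float64(110.82860000033872), np.float64(20.569063098047625), np.float64(-70.6080558236868)]
23.5 origin from heel [0.5771 0.3597] slot [0.5768 0.3598] end [0.5771 0.3592]
22.5 origin from heel [0.5777 0.3584] slot [0.577  0.3593] end [0.5779 0.3573]
```

```bash
cat >> h.py <<'E'
PO=np.array([.577,.3596,.012]); PY=23.9
def grip(o,y): 
    Rt=toolR(y); return np.array(o)+Rz(y).apply([-.096,0,.061])+Rt.as_matrix()[:,2]*.019, Rt
E
python3 - <<'E'
from h import *
g,Rt=grip(PO,PY); plan(g-.11*Rt.as_matrix()[:,2],Rt)
E
```

```text
rows 1 d [-8.7  3.4 22.9] mm  w [-0.0148  0.0066 -0.027 ] | tot [-8.7  3.4 22.9] [-0.85  0.38 -1.54]
```

```bash
python3 -m inch '-0.0087 0.0034 0.0229 -0.0148 0.0066 -0.027 0;0 0 0 0 0 0 0;0 0 0 0 0 0 0;0 0 0 0 0 0 0'
python3 - <<'E'
from h import *
g,Rt=grip(PO,PY); plan(g,Rt,4)
E
```

```text
time: 1.62
tool_pos: [0.4412, 0.2998, 0.1475]
tool_rot: [0.164, 0.52, 0.8, 0.252]
contact_force: [-0.1, 1.7, 0.7]
gripper_width: 0.999
rows 4 d [-0.1  0.  27.5] mm  w [-0.0001 -0.0001  0.0002] | tot [ -0.4   0.2 110.1] [-0.02 -0.02  0.05]
```

```bash
python3 -m inch '0 0 0.0275 0 0 0 0;0 0 0.0275 0 0 0 0;0 0 0.0275 0 0 0 0;0 0 0.0275 0 0 0 0;0 0 0 0 0 0 0;0 0 0 0 0 0 0;0 0 0 0 0 0 0'
python3 - <<'E'
from h import *
g,Rt=grip(PO,PY); plan(g,Rt,1);snap('wrist','w2')
E
```

```text
time: 2.2
tool_pos: [0.4996, 0.3252, 0.0587]
tool_rot: [0.165, 0.52, 0.799, 0.253]
contact_force: [-0.9, 0.5, 0.8]
gripper_width: 1.001
rows 1 d [ 0.1 -1.1  0.8] mm  w [ 0.002  -0.0001  0.0007] | tot [ 0.1 -1.1  0.8] [ 0.11 -0.01  0.04]
```

View pics/w2.png

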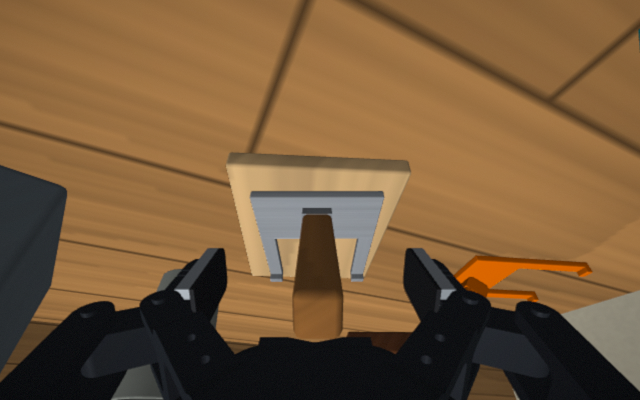

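The handle (318, 280) stands centred between the open pads (215 and 415), with its end clear of the gripper body. Closing.

```bash
python3 -m inch '0 -0.001 0 0 0 0 0.5;0 0 0 0 0 0 1;0 0 0 0 0 0 1;0 0 0 0 0 0 1;0 0 0 0 0 0 1;0 0 0 0 0 0 1;0 0 0 0 0 0 1;0 0 0 0 0 0 1'
python3 - <<'E'
from h import *
g,Rt=grip(PO,PY); plan(g,Rt,1);snap('wrist','w3')
E
```

```text
time: 2.92
tool_pos: [0.499, 0.3241, 0.0571]
tool_rot: [0.164, 0.52, 0.799, 0.252]
contact_force: [-4.4, -3.2, 5.8]
gripper_width: 0.201
rows 1 d [0.9 0.6 0.1] mm  w [ 0.0008  0.0005 -0.0002] | tot [0.9 0.6 0.1] [ 0.05  0.03 -0.01]
```

View pics/w3.png

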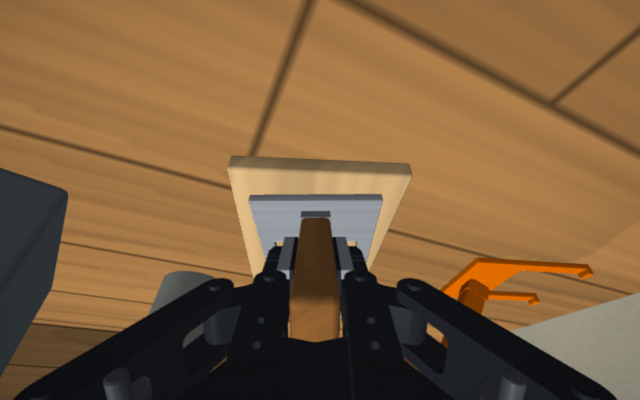

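```bash
python3 - <<'E'
from h import *
p,r,s=cur()
np.save('rel.npy',{'t':r.inv().apply(PO-p),'R':(r.inv()*Rz(PY)).as_matrix()},allow_pickle=True)
open('h.py','a').write('''
def tool_for(o,Rp):
    d=np.load('rel.npy',allow_pickle=True).item(); Rt=Rp*R.from_matrix(d['R']).inv(); return np.array(o)-Rt.apply(d['t']),Rt
def pull():
    d=np.load('rel.npy',allow_pickle=True).item(); p,r,s=cur(); return p+r.apply(d['t']), r*R.from_matrix(d['R']), s
def goto(o,yaw,n=None,pitch=0):
    return plan(*tool_for(o,Rz(yaw)*R.from_euler('y',pitch,degrees=True)),n)
''')
E
python3 - <<'E'
from h import *
goto(PO+[0,0,.06],PY,3)
E
```

```text
rows 3 d [ -0.   11.5 -16.4] mm  w [-0. -0.  0.] | tot [ -0.   34.5 -49.1] [-0. -0.  0.]
```

```bash
python3 -m inch '0 0.0115 -0.0164 0 0 0 1;0 0.0115 -0.0164 0 0 0 1;0 0.0115 -0.0164 0 0 0 1;0 0 0 0 0 0 1;0 0 0 0 0 0 1'
python3 - <<'E'
from h import *
goto(PO+[0,0,.06],PY,1)
goto([.44,.30,.15],PY-15)
snap('wrist','w4')
E
```

```text
time: 3.38
tool_pos: [0.4988, 0.324, 0.1167]
tool_rot: [0.164, 0.52, 0.799, 0.252]
contact_force: [-0.1, 0.0, -3.4]
gripper_width: 0.204
rows 1 d [ 0.1  0.5 -0.2] mm  w [-0.0005  0.0002  0.0002] | tot [ 0.1  0.5 -0.2] [-0.03  0.01  0.01]
rows 5 d [  1.6 -15.3 -29.9] mm  w [-0.0001 -0.03    0.0429] | tot [  23.2  -74.9 -148.3] [-0.02 -8.6  12.3 ]
```

View pics/w4.png

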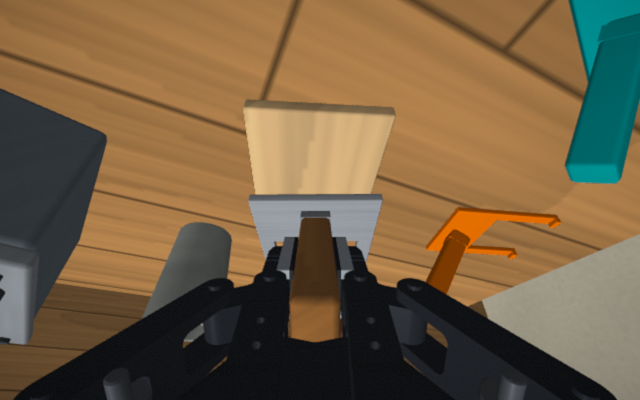

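The puller hangs unchanged in the grip (heel corners at (250,198) and (382,197), same as before the lift); the board is empty behind it.

```bash
python3 -m inch '0.0016 -0.0153 -0.0299 0 -0.03 0.0429 1;0.0016 -0.0153 -0.0299 0 -0.03 0.0429 1;0.0016 -0.0153 -0.0299 0 -0.03 0.0429 1;0.0016 -0.0153 -0.0299 0 -0.03 0.0429 1;0.0016 -0.0153 -0.0299 0 -0.03 0.0429 1;0 0 0 0 0 0 1'
python3 - <<'E'
from h import *
print(pull()[0]); goto([.45,.117,.15],-13.2)
E
```

```text
time: 3.93
tool_pos: [0.3526, 0.2872, 0.1962]
tool_rot: [0.195, 0.619, 0.725, 0.23]
contact_force: [-0.3, -0.4, -1.6]
gripper_width: 0.203
[0.4371 0.3016 0.1511]
rows 5 d [-30.5   2.1   1.7] mm  w [ 0.0001 -0.045   0.0633] | tot [-151.7   -8.7   -5.2] [  0.03 -12.88  18.12]
```

```bash
python3 -m inch '-0.0305 0.0021 0.0017 0 -0.045 0.0633 1;-0.0305 0.0021 0.0017 0 -0.045 0.0633 1;-0.0305 0.0021 0.0017 0 -0.045 0.0633 1;-0.0305 0.0021 0.0017 0 -0.045 0.0633 1;-0.0305 0.0021 0.0017 0 -0.045 0.0633 1;0 0 0 0 0 0 1;0 0 0 0 0 0 1'
python3 - <<'E'
from h import *
print(pull()[0],state()['joint_pos']); goto([.45,.117,.15],-13.2);snap('wrist','w5')
E
```

```text
time: 4.52
tool_pos: [0.3684, 0.1336, 0.1918]
tool_rot: [0.236, 0.749, 0.591, 0.184]
contact_force: [-0.3, -0.1, -2.5]
gripper_width: 0.202
[0.4517 0.1144 0.1464] [ 0.4037 -0.967   2.4778 -0.3856  1.1516 -0.8617]
rows 1 d [ 1.6 -0.  -4.1] mm  w [-0.0031  0.0055 -0.0013] | tot [ 1.6 -0.  -4.1] [-0.18  0.32 -0.07]
```

View pics/w5.png

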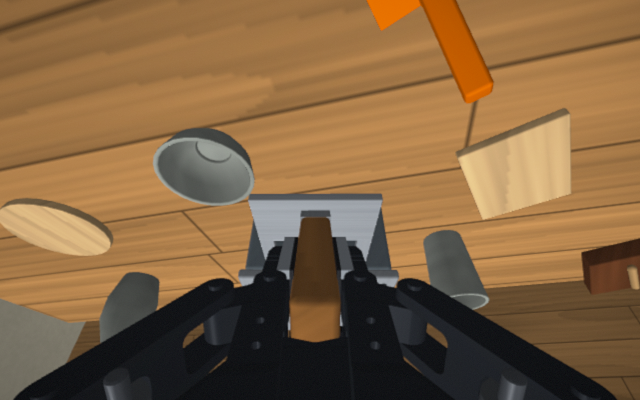

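Run:
```python
from h import *
a,c=snap('scene','s1');b,d=snap('top','t1')
x=cv2.resize(a[170:310,260:345],None,fx=4.4,fy=4.2,interpolation=2)
x=cv2.resize(a[175:305,255:350],None,fx=4.5,fy=4.5,interpolation=2)
y=cv2.resize(b[100:245,285:370],None,fx=4,fy=4,interpolation=2)
cv2.imwrite('pics/c4.png',x);cv2.imwrite('pics/c5.png',y)
```

```text
(no output)
```

View pics/c4.png

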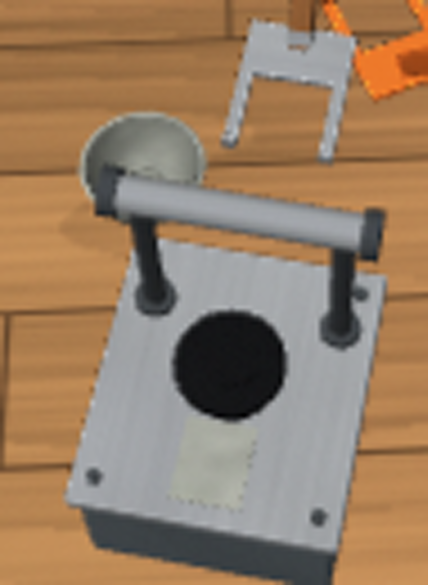

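View pics/c5.png

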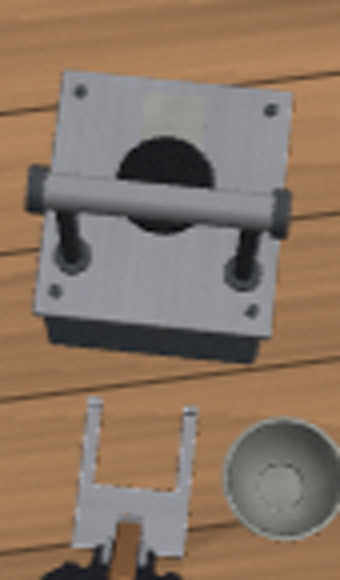

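Run:
```python
from h import *
o,Rp,_=pull(); print(o,Rp.as_euler('ZYX',degrees=True))
for f,off,sc,pts in [('s1',(255,175),4.5,[(255,20),(355,38),(250,75),(343,85)]),('t1',(285,100),4,[(185,556),(73,542),(182,492),(95,485)])]:
    im,c=load(f); m=[(-.08,-.042,.006),(-.08,.042,.006),(-.031,-.031,.006),(-.031,.031,.006)]
    if f=='t1': pass
    for (u,v),q in zip(pts,m):
        w=o+Rp.apply(q); e=onz(c,off[0]+(u+.5)/sc-.5,off[1]+(v+.5)/sc-.5,w[2])-w; print(f,w,e[:2]*1000)
    # tank corners & cap
    if f=='s1':
        cap=[(173,365),(287,365),(230,310),(230,421)]; tk=[(140,237),(385,278),(333,550),(68,500)]; pst=[(155,297),(340,330)]; pip=[(112,192),(373,234)]
    else:
        cap=[(117,185),(214,185),(166,136),(166,234)]; tk=[(65,71),(292,93),(270,336),(36,312)]; pst=[(73,254),(243,273)]; pip=[(37,190),(283,214)]
    W=lambda l,z: np.array([onz(c,off[0]+(u+.5)/sc-.5,off[1]+(v+.5)/sc-.5,z)[:2] for u,v in l])
    w=W(cap,.158); (cc,r)=cv2.minEnclosingCircle(w.astype(np.float32)); print('cap',w.mean(0),cc,r, w)
    t=W(tk,.12); print('tank',t.mean(0)); d=[t[i]-t[i-1] for i in range(4)]; print([np.linalg.norm(x) for x in d],[np.degrees(np.arctan2(x[1],x[0])) for x in d])
    p=W(pst,.123); d=p[1]-p[0]; print('post',p.mean(0),np.linalg.norm(d),np.degrees(np.arctan2(d[1],d[0])))
    p=W(pip,.27); d=p[1]-p[0]; print('pipe',p.mean(0),np.linalg.norm(d),np.degrees(np.arctan2(d[1],d[0])))
```

```text
[0.4519 0.1161 0.1477] [-13.2603   0.125   -0.206 ]
s1 [0.3645 0.0935 0.154 ] [1.3493 3.1048]
s1 [0.3837 0.1753 0.1537] [ 2.5451 -1.7277]
s1 [0.4147 0.093  0.1539] [ 2.4559 -1.7107]
s1 [0.4289 0.1534 0.1537] [0.4935 8.3992]
cap [0.6577 0.071 ] (0.6574471592903137, 0.0709841176867485) 0.041198261082172394 [[0.656  0.032 ]
 [0.6597 0.1099]
 [0.6164 0.0719]
 [0.6985 0.0701]]
tank [0.6564 0.0709]
[np.float64(0.20519417997465747), np.float64(0.1842289441295148), np.float64(0.20623615516707217), np.float64(0.1825858518274522)] [np.float64(166.68521541340067), np.float64(76.6863623426553), np.float64(-13.772077183237275), np.float64(-103.63854155819068)]
post [0.6028 0.083 ] 0.13631853487206053 76.21678715223673
pipe [0.6015 0.0842] 0.1714180327723711 76.94586101505308
t1 [0.3645 0.0935 0.154 ] [ 1.1736 -3.2998]
t1 [0.3837 0.1753 0.1537] [ 2.7714 -3.9379]
t1 [0.4147 0.093  0.1539] [-1.2308 -6.8839]
t1 [0.4289 0.1534 0.1537] [-1.9277 -3.3289]
cap [0.6542 0.067 ] (0.6542711853981018, 0.06678216904401779) 0.04043243080377579 [[0.6588 0.1047]
 [0.6492 0.0297]
 [0.6943 0.0616]
 [0.6143 0.072 ]]
tank [0.6545 0.0665]
[np.float64(0.20552717569270718), np.float64(0.1862563789072716), np.float64(0.20578326940758265), np.float64(0.18538995454749327)] [np.float64(-13.0305960426748), np.float64(-103.27630827600228), np.float64(166.72781082868943), np.float64(76.64396060445931)]
post [0.6023 0.0797] 0.13568498135404086 -103.96410223887918
pipe [0.6015 0.0795] 0.1738236509481471 -103.18714284846631
```

```bash
cat >> h.py <<'E'
C=np.array([.6552,.0697]); TY=-13.3
def tk(x,y,z): return np.r_[C,z]+Rz(TY).apply([x,y,0])
E
python3 - <<'E'
from h import *
print(tk(-.13,0,.130)); goto(tk(-.13,0,.130),TY,4)
E
```

```text
[0.5287 0.0996 0.13  ]
rows 4 d [ 0.4 13.5 14.9] mm  w [-0.0005  0.0006  0.0007] | tot [ 1.6 54.  59.5] [-0.12  0.15  0.15]
```

```bash
python3 -m inch '0.0004 0.0135 0.0149 -0.0005 0.0006 0.0007 1;0.0004 0.0135 0.0149 -0.0005 0.0006 0.0007 1;0.0004 0.0135 0.0149 -0.0005 0.0006 0.0007 1;0.0004 0.0135 0.0149 -0.0005 0.0006 0.0007 1;0 0 0 0 0 0 1;0 0 0 0 0 0 1;0 0 0 0 0 0 1'
python3 - <<'E'
from h import *
print(pull()[0]);goto(tk(-.085,0,.129),TY,2)
E
```

```text
time: 5.25
tool_pos: [0.445, 0.1185, 0.1759]
tool_rot: [0.236, 0.748, 0.591, 0.187]
contact_force: [-0.4, -0.0, -2.1]
gripper_width: 0.203
[0.5286 0.0996 0.1308]
rows 2 d [-0.  17.9 13.7] mm  w [ 0.0001  0.     -0.0002] | tot [-0.  35.9 27.4] [ 0.01  0.   -0.02]
```

```bash
python3 -m inch '0 0.0179 0.0137 0 0 0 1;0 0.0179 0.0137 0 0 0 1;0 0 0 0 0 0 1;0 0 0 0 0 0 1;0 0 0 0 0 0 1'
python3 - <<'E'
from h import *
print(pull()[0]);goto(tk(-.085,0,.129),TY,1)
a,c=snap('scene','s2');b,d=snap('top','t2')
x=cv2.resize(a[195:285,270:340],None,fx=6,fy=6,interpolation=2)
y=cv2.resize(b[115:205,290:360],None,fx=5.5,fy=6,interpolation=2)
y=cv2.resize(b[115:205,295:355],None,fx=6,fy=6,interpolation=2)
cv2.imwrite('pics/c6.png',np.hstack([x,y]))
E
```

```text
time: 5.67
tool_pos: [0.4887, 0.1081, 0.1748]
tool_rot: [0.237, 0.748, 0.591, 0.187]
contact_force: [-0.5, 0.5, -2.4]
gripper_width: 0.201
[0.5723 0.0892 0.1298]
rows 1 d [ 0.1 -0.2  0.7] mm  w [ 0.0016 -0.0004 -0.001 ] | tot [ 0.1 -0.2  0.7] [ 0.09 -0.03 -0.06]
```

View pics/c6.png

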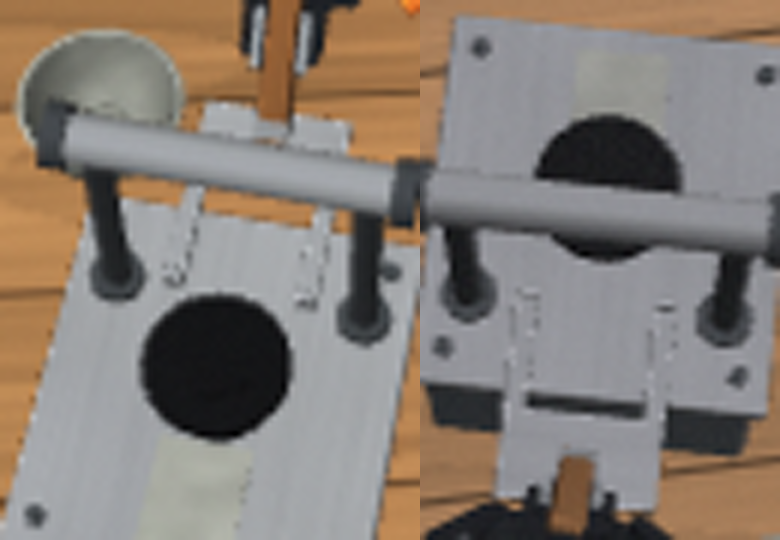

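Run:
```python
from h import *
for f,off,ft,tips,cap,sg in [('s2',(270,195),[(117,280),(363,324)],[(176,277),(307,302)],[(140,367),(292,367),(216,292),(216,440)],1),
      ('t2',(295,115),[(468-420,296),(724-420,320)],[(529-420,294),(666-420,310)],[(535-420,187),(682-420,187),(608-420,114),(608-420,261)],-1)]:
    im,c=load(f); W=lambda l,z: np.array([onz(c,off[0]+(u+.5)/6-.5,off[1]+(v+.5)/6-.5,z)[:2] for u,v in l])
    F=W(ft,.123); T=W(tips,.1405); K=W(cap,.158); d=(F[1]-F[0])*sg; yaw=np.degrees(np.arctan2(d[1],d[0]))-90
    dt=(T[1]-T[0])*sg
    M=F.mean(0); tr=lambda p: Rz(-TY).apply(np.r_[p-M,0])[:2]*1000
    print(f,'yaw feet',yaw,'tips yaw',np.degrees(np.arctan2(dt[1],dt[0]))-90,np.linalg.norm(d),np.linalg.norm(dt),'tipmid rel feet',tr(T.mean(0)),'cap rel feet',tr(K.mean(0)), 'cap-tip',tr(K.mean(0))-tr(T.mean(0)), K.mean(0),M)
o,Rp,_=pull(); print(o,o+Rp.apply([.032,0,.011]), Rp.as_euler('ZYX',degrees=True))
```

```text
s2 yaw feet -13.802133687125135 tips yaw -14.558005695534177 0.13582297964504195 0.07157918670252669 tipmid rel feet [0.6936 1.7755] cap rel feet [53.5799  0.0458] cap-tip [52.8863 -1.7297] [0.6573 0.0706] [0.6051 0.0828]
t2 yaw feet -12.896219477941003 tips yaw -14.263405675723803 0.13591720878196561 0.07191291949293685 tipmid rel feet [-2.1007 -0.9477] cap rel feet [55.0809 -0.5307] cap-tip [57.1816  0.417 ] [0.6545 0.0673] [0.601  0.0805]
[0.5723 0.0892 0.13  ] [0.6034 0.0818 0.1411] [-13.3232  -0.1311   0.0665]
```

Run:
```python
from h import *
goto(tk(-.045,-.0006,.129),TY+.3,3)
```

```text
rows 3 d [-0.3 10.8  8. ] mm  w [ 0.0008  0.0008 -0.0018] | tot [-0.9 32.5 23.9] [ 0.13  0.13 -0.3 ]
```

```bash
python3 -m inch '-0.0003 0.0108 0.008 0.0008 0.0008 -0.0018 1;-0.0003 0.0108 0.008 0.0008 0.0008 -0.0018 1;-0.0003 0.0108 0.008 0.0008 0.0008 -0.0018 1;0 0 0 0 0 0 1;0 0 0 0 0 0 1'
python3 - <<'E'
from h import *
print(pull()[0]);goto(tk(-.015,-.0006,.129),TY+.3,3)
E
```

```text
time: 6.18
tool_pos: [0.5279, 0.0975, 0.174]
tool_rot: [0.236, 0.747, 0.593, 0.187]
contact_force: [-0.7, -0.6, -2.8]
gripper_width: 0.198
[0.6115 0.079  0.1288]
rows 3 d [0.1 8.1 5.6] mm  w [-0.0002  0.0003 -0.0003] | tot [ 0.2 24.3 16.9] [-0.04  0.05 -0.04]
```

```bash
python3 -m inch '0 0.0081 0.0056 0 0 0 1;0 0.0081 0.0056 0 0 0 1;0 0.0081 0.0056 0 0 0 1;0 0 0 0 0 0 1;0 0 0 0 0 0 1'
python3 - <<'E'
from h import *
print(pull()[0],tk(-.015,-.0006,.129));goto(tk(-.0,-.0006,.129),TY+.3,3)
a,c=snap('scene','s3');b,d=snap('top','t3')
x=cv2.resize(a[195:285,270:340],None,fx=6,fy=6,interpolation=2)
y=cv2.resize(b[115:205,295:355],None,fx=6,fy=6,interpolation=2)
cv2.imwrite('pics/c7.png',np.hstack([x,y]))
E
```

```text
time: 6.6
tool_pos: [0.5564, 0.091, 0.174]
tool_rot: [0.236, 0.747, 0.593, 0.187]
contact_force: [-0.9, 0.6, -2.3]
gripper_width: 0.204
[0.64   0.0724 0.1288] [0.6405 0.0726 0.129 ]
rows 3 d [0.  4.2 2.9] mm  w [-0.0003  0.0002 -0.0002] | tot [ 0.1 12.7  8.7] [-0.06  0.04 -0.03]
```

View pics/c7.png

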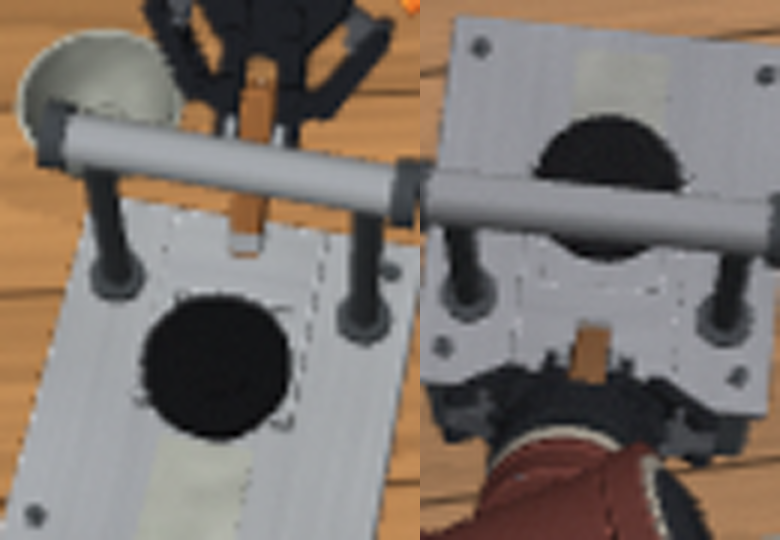

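```bash
python3 -m inch '0 0.0042 0.0029 0 0 0 1;0 0.0042 0.0029 0 0 0 1;0 0.0042 0.0029 0 0 0 1;0 0 0 0 0 0 1;0 0 0 0 0 0 1'
python3 - <<'E'
from h import *
print(pull()[0],tk(0,-.0006,.129),state()['contact_force'])
a,c=snap('scene','s4')
x=cv2.resize(a[215:285,275:335],None,fx=8,fy=8,interpolation=2)
cv2.imwrite('pics/c8.png',x)
E
```

```text
time: 7.12
tool_pos: [0.5723, 0.0871, 0.1743]
tool_rot: [0.236, 0.747, 0.593, 0.187]
contact_force: [0.0, -0.5, -2.3]
gripper_width: 0.202
[0.6559 0.0685 0.129 ] [0.6551 0.0691 0.129 ] [ 0.0327 -0.4812 -2.28  ]
```

View pics/c8.png

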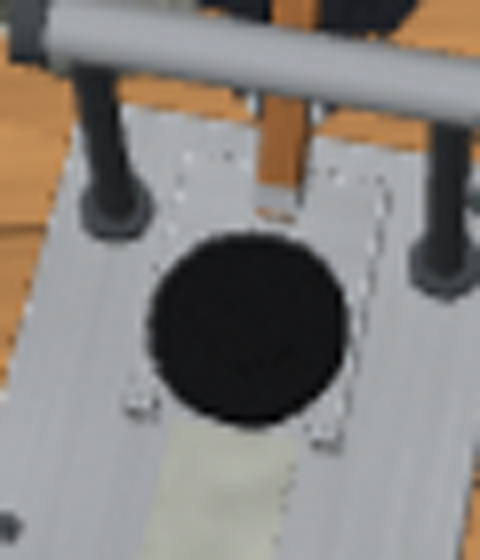

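Run:
```python
from h import *
im,c=load('s4'); W=lambda u,v,z: onz(c,275+(u+.5)/8-.5,215+(v+.5)/8-.5,z)
t=[W(140,405,.1395),W(326,437,.1395)]; K=np.mean([W(150,330,.158),W(347,330,.158),W(248,232,.158),W(248,428,.158)],0)
print([Rz(-TY).apply(x-K)*1000 for x in t])
```

```text
[array([ 30.9033, -36.8715, -18.5   ]), array([ 30.5806,  36.2602, -18.5   ])]
```

Tips at (140,405) and (326,437) put the slot within about 1 mm of the cap's axis, no contact force. Lifting to the flange.

Run:
```python
from h import *
o=tk(.0005,-.0003,.142); goto(o,TY+.1,3)
print(R.from_quat(np.roll(state()['tool_rot'],-1)).inv().apply([0,0,1]))
```

```text
rows 3 d [ 0.3  2.4 -3.6] mm  w [-0.0003 -0.0003  0.0007] | tot [  0.9   7.2 -10.8] [-0.04 -0.06  0.12]
[-0.0006  0.5736 -0.8191]
```

```bash
python3 -m inch '0.0003 0.0024 -0.0036 0 0 0.0007 1;0.0003 0.0024 -0.0036 0 0 0.0007 1;0.0003 0.0024 -0.0036 0 0 0.0007 1;0 0 0 0 0 0 1'
python3 -m inch '0 0.0011 -0.0016 0 0 0 1;0 0.0011 -0.0016 0 0 0 1;0 0.0011 -0.0016 0 0 0 1;0 0 0 0 0 0 1'
python3 - <<'E'
from h import *
o,Rp,s=pull(); print(o,Rp.as_euler('ZYX',degrees=True),s['contact_force'],s['ft_torque'])
E
```

```text
time: 7.5
tool_pos: [0.5728, 0.0884, 0.1894]
tool_rot: [0.236, 0.747, 0.592, 0.188]
contact_force: [1.1, -0.5, -2.1]
gripper_width: 0.205
time: 7.83
tool_pos: [0.5706, 0.088, 0.1911]
tool_rot: [0.234, 0.748, 0.593, 0.186]
contact_force: [-0.3, -0.4, -7.9]
gripper_width: 0.205
[0.654  0.0694 0.1456] [-13.1885   0.2617   0.0038] [-0.3066 -0.411  -7.8826] [0.3609 1.3691 0.021 ]
```

```bash
python3 -m inch '0 0.0011 -0.0016 0 0 0 1;0 0.0011 -0.0016 0 0 0 1;0 0.0011 -0.0016 0 0 0 1;0 0 0 0 0 0 1'
python3 - <<'E'
from h import *
o,Rp,s=pull(); print(o,Rp.as_euler('ZYX',degrees=True),s['contact_force'],s['ft_torque'])
a,c=snap('scene','s5')
x=cv2.resize(a[195:285,275:335],None,fx=6,fy=6,interpolation=2)
snap('wrist','w5b');w=cv2.imread('pics/w5b.png')
cv2.imwrite('pics/c9.png',np.hstack([x,cv2.resize(w[150:330,220:420],None,fx=2,fy=3)[:540]]))
E
```

```text
time: 8.17
tool_pos: [0.5715, 0.088, 0.1983]
tool_rot: [0.235, 0.747, 0.593, 0.187]
contact_force: [2.9, -0.6, -10.5]
gripper_width: 0.201
[0.655  0.0694 0.1531] [-13.1712   0.0939   0.0265] [  2.9332  -0.5609 -10.4589] [0.3611 1.4391 0.0709]
```

View pics/c9.png

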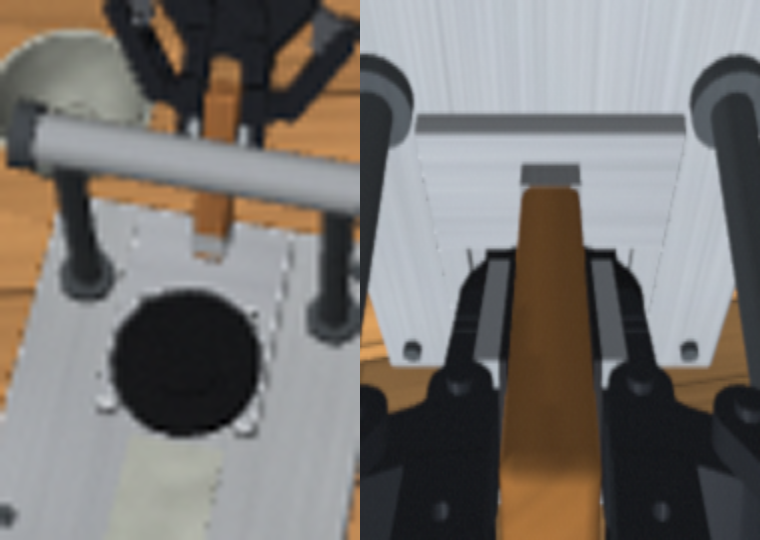

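```bash
cat >> h.py <<'E'
def capmask(im,box=(285,225,325,275),th=45):
    x0,y0,x1,y1=box; m=(im[y0:y1,x0:x1].max(2)<th).astype(np.uint8); n,l,st,ce=cv2.connectedComponentsWithStats(m); i=1+np.argmax(st[1:,4]); return ce[i]+[x0,y0],st[i]
E
python3 - <<'E'
from h import *
for f in ['scene0','s4','s5']:
    im,c=load(f); ce,st=capmask(im); print(f,ce,st)
print([proj(c,np.r_[C,z]) for z in (.158,.162,.166,.182)])
a,ca=load('w4')
for f in ['w4','w5b']:
    im,c=load(f); hs=im[170:240,260:375].astype(int); print(f,[ (r+170) for r in range(69) if abs(hs[r+1].mean()-hs[r].mean())>8])
E
```

```text
scene0 [305.6726 255.7937] [  9  20  24  23 446]
s4 [305.7175 255.8049] [  9  20  24  23 446]
s5 [305.6444 255.2267] [  9  19  24  24 450]
[array([305.2897, 254.9416]), array([305.2357, 254.4123]), array([305.1814, 253.8798]), array([304.9608, 251.7165])]
w4 [192, 193, 194, 198, 199, 200, 210, 236]
w5b [186, 187, 188, 192, 193, 194, 195, 203, 204, 231, 232, 233]
```

```bash
cat >> h.py <<'E'
def slip(deg):
    d=np.load('rel.npy',allow_pickle=True).item(); Rr=R.from_matrix(d['R']); g=d['t']+Rr.apply([-.096,0,.061])
    Rn=Rr*R.from_euler('y',deg,degrees=True); d['t']=g-Rn.apply([-.096,0,.061]); d['R']=Rn.as_matrix(); np.save('rel.npy',d,allow_pickle=True)
E
python3 - <<'E'
from h import *
slip(2.7); o,Rp,s=pull(); print(o,Rp.as_euler('ZYX',degrees=True))
goto(tk(0,-.0003,o[2]+.006),TY,5,0)
E
```

```text
[0.6521 0.07   0.1486] [-13.1717   2.7887   0.0303]
rows 5 d [ 0.1  0.3 -0.2] mm  w [-0.0097 -0.0003  0.0003] | tot [ 0.3  1.7 -1.1] [-2.79 -0.1   0.09]
```

```bash
python3 -m inch '0 0.0003 -0.0002 -0.0097 0 0 1;0 0.0003 -0.0002 -0.0097 0 0 1;0 0.0003 -0.0002 -0.0097 0 0 1;0 0.0003 -0.0002 -0.0097 0 0 1;0 0.0003 -0.0002 -0.0097 0 0 1;0 0 0 0 0 0 1'
python3 - <<'E'
from h import *
o,Rp,s=pull(); print(o,Rp.as_euler('ZYX',degrees=True),s['contact_force'],s['ft_torque'])
im,c=snap('scene','s6'); print(capmask(im)[0])
im,c=snap('wrist','w6'); hs=im[170:240,260:375].astype(int); print([ (r+170) for r in range(69) if abs(hs[r+1].mean()-hs[r].mean())>8])
E
```

```text
time: 8.77
tool_pos: [0.5721, 0.0881, 0.2003]
tool_rot: [0.254, 0.741, 0.588, 0.201]
contact_force: [5.2, -1.1, -12.1]
gripper_width: 0.2
[0.655  0.0696 0.1547] [-13.1449  -0.0664   0.0387] [  5.1659  -1.0857 -12.1137] [ 0.2737  1.4465 -0.104 ]
[305.6386 255.2882]
[181, 182, 188, 189, 190, 198, 199, 225, 226]
```

Run:
```python
from h import *
slip(2.3); o,Rp,s=pull(); print(o,Rp.as_euler('ZYX',degrees=True))
goto(tk(0.0,-.0003,o[2]+.004),TY,5,0)
```

```text
[0.6526 0.0702 0.1509] [-13.1511   2.2683   0.0459]
rows 5 d [ 0.   0.2 -0. ] mm  w [-0.0079 -0.0004  0.0003] | tot [ 0.1  1.  -0.1] [-2.27 -0.13  0.09]
```

```bash
python3 -m inch '0 0.0017 -0.001 0 0 0 1;0 0.0009 -0.0014 0 0 0 1;0 0.0008 -0.0012 0 0 0 1;0 0 0 0 0 0 1'
python3 - <<'E'
from h import *
o,Rp,s=pull(); print(o,Rp.as_euler('ZYX',degrees=True),s['contact_force'],s['ft_torque'])
im,c=snap('scene','s7'); print(capmask(im)[0])
im,c=snap('wrist','w7'); hs=im[170:240,260:375].astype(int); print([ (r+170) for r in range(69) if abs(hs[r+1].mean()-hs[r].mean())>8])
E
```

```text
time: 9.2
tool_pos: [0.5733, 0.0877, 0.2055]
tool_rot: [0.254, 0.741, 0.588, 0.202]
contact_force: [8.0, -2.2, -14.8]
gripper_width: 0.203
[0.6538 0.0699 0.1562] [-13.1502   2.2033   0.0605] [  7.9584  -2.2185 -14.8304] [0.2856 1.1152 0.0621]
[305.5784 255.415 ]
[178, 179, 184, 185, 186, 187, 194, 195, 220, 221, 222]
```

Run:
```python
from h import *
a,c=load('s7'); w,c=load('w7')
x=cv2.resize(a[195:285,275:335],None,fx=6,fy=6,interpolation=2)
cv2.imwrite('pics/c10.png',np.hstack([x,cv2.resize(w[130:330,210:430],None,fx=2,fy=2.7)]))
```

```text
(no output)
```

View pics/c10.png

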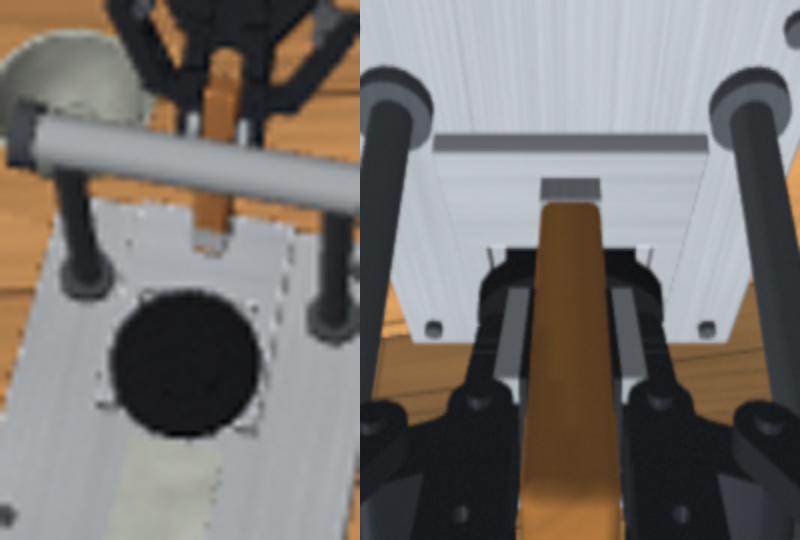

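Run:
```python
from h import *
import shutil; shutil.copy('rel.npy','rel_b.npy')
im,c=load('w7')
# mask heel line: rows edges at centre cols both sides
for f in ['w4','w7']:
    im,_=load(f); g=im[160:240,270:290].astype(int).mean((1,2)); print(f,[(r+160,int(g[r])) for r in range(14,50)])
for k in [0,1,2,3,4]:
    shutil.copy('rel_b.npy','rel.npy'); slip(k); o,Rp,_=pull(); print(k,o,Rp.as_euler('ZYX',degrees=True)[1],[proj(c,o+Rp.apply(q)) for q in ([-.08,.0,.0],[-.08,0,.006],[-.08,.042,.006],[-.08,-.042,.006])])
shutil.copy('rel_b.npy','rel.npy')
```

```text
w4 [(174, 165), (175, 165), (176, 165), (177, 165), (178, 165), (179, 165), (180, 165), (181, 165), (182, 165), (183, 165), (184, 164), (185, 164), (186, 165), (187, 165), (188, 164), (189, 164), (190, 164), (191, 164), (192, 165), (193, 154), (194, 115), (195, 85), (196, 86), (197, 90), (198, 93), (199, 99), (200, 122), (201, 151), (202, 159), (203, 155), (204, 157), (205, 159), (206, 159), (207, 159), (208, 160), (209, 160)]
w7 [(174, 198), (175, 198), (176, 198), (177, 198), (178, 191), (179, 155), (180, 102), (181, 99), (182, 102), (183, 103), (184, 102), (185, 113), (186, 148), (187, 185), (188, 197), (189, 194), (190, 196), (191, 197), (192, 198), (193, 199), (194, 198), (195, 195), (196, 192), (197, 193), (198, 195), (199, 197), (200, 197), (201, 198), (202, 197), (203, 199), (204, 197), (205, 196), (206, 196), (207, 195), (208, 196), (209, 194)]
0 [0.6538 0.0699 0.1561] 2.209488380775066 [array([316.2308, 184.9925]), array([316.2668, 192.9183]), array([385.3189, 192.853 ]), array([247.2058, 192.9835])]
1 [0.6526 0.0701 0.1545] 3.2094878641222917 [array([316.2356, 183.6078]), array([316.2712, 191.639 ]), array([385.5701, 191.5736]), array([246.9634, 191.7044])]
2 [0.6515 0.0704 0.1529] 4.209487346457134 [array([316.2406, 182.2318]), array([316.2757, 190.3688]), array([385.8283, 190.3032]), array([246.7143, 190.4344])]
3 [0.6503 0.0707 0.1513] 5.209486827460139 [array([316.2458, 180.8647]), array([316.2805, 189.1079]), array([386.0935, 189.0422]), array([246.4584, 189.1737])]
4 [0.6491 0.0709 0.1497] 6.209486306808605 [array([316.2512, 179.5067]), array([316.2854, 187.8566]), array([386.3659, 187.7906]), array([246.1958, 187.9225])]
```

Run:
```python
from h import *
slip(5.5); o,Rp,s=pull(); print(o,Rp.as_euler('ZYX',degrees=True))
goto(o-[0,0,.008],TY,4,0)
```

```text
[0.6473 0.0714 0.1474] [-13.1465   7.7095   0.0587]
rows 4 d [ 0.1 -4.4  2.4] mm  w [-0.0336 -0.0006  0.0003] | tot [  0.3 -17.1  10.4] [-7.71 -0.14  0.07]
```

```bash
python3 -m inch '0 -0.0026 0.0031 0 0 0 1;0 -0.0026 0.0031 0 0 0 1;0 -0.003 0.001 -0.0336 0 0 1;0 -0.003 0.001 -0.0336 0 0 1;0 -0.003 0.001 -0.0336 0 0 1;0 -0.003 0.001 -0.0336 0 0 1;0 0 0 0 0 0 1'
python3 - <<'E'
from h import *
o,Rp,s=pull(); print(o,Rp.as_euler('ZYX',degrees=True),s['contact_force'])
im,c=snap('scene','s8'); print(capmask(im)[0]); snap('wrist','w8')
x=cv2.resize(im[195:285,275:335],None,fx=6,fy=6,interpolation=2)
w,_=load('w8');cv2.imwrite('pics/c11.png',np.hstack([x,cv2.resize(w[130:330,210:430],None,fx=2,fy=2.7)]))
g=w[160:240,270:290].astype(int).mean((1,2)); print([(r+160,int(g[r])) for r in range(10,45)])
print([proj(_,o+Rp.apply(q)) for q in ([-.08,.0,.0],[-.08,0,.006])])
E
```

```text
time: 9.88
tool_pos: [0.5661, 0.0901, 0.1869]
tool_rot: [0.303, 0.722, 0.573, 0.241]
contact_force: [0.0, -0.6, -3.7]
gripper_width: 0.203
[0.6471 0.0722 0.1397] [-13.0701  -0.0691   0.077 ] [ 0.0079 -0.6428 -3.7022]
[305.9116 255.2404]
[(170, 203), (171, 203), (172, 203), (173, 203), (174, 203), (175, 203), (176, 203), (177, 204), (178, 204), (179, 187), (180, 124), (181, 104), (182, 107), (183, 108), (184, 108), (185, 109), (186, 126), (187, 170), (188, 200), (189, 200), (190, 202), (191, 204), (192, 204), (193, 206), (194, 206), (195, 204), (196, 201), (197, 200), (198, 202), (199, 202), (200, 205), (201, 205), (202, 204), (203, 204), (204, 206)]
[array([315.9838, 175.6814]), array([316.0171, 184.1729])]
```

View pics/c11.png

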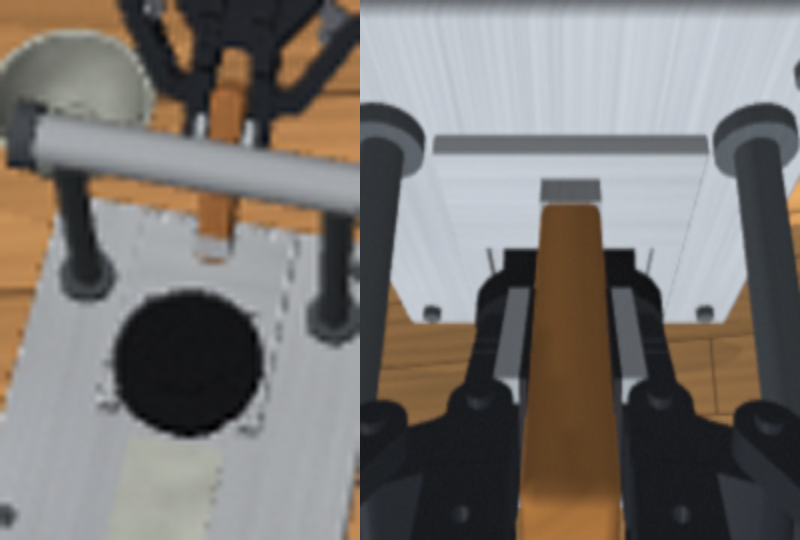

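Run:
```python
from h import *
slip(-1.8); o,Rp,s=pull(); print(o,Rp.as_euler('ZYX',degrees=True))
goto(tk(-.0005,-.0003,.122),TY,5,0)
im,c=load('s8'); W=lambda u,v,z: onz(c,275+(u+.5)/6-.5,195+(v+.5)/6-.5,z)
t=[W(105,403,.148),W(254,428,.148)]; K=np.r_[C,.0]; K=onz(c,305.72,255.80,.158)
print([Rz(-TY).apply(x-K)*1000 for x in t],K)
```

```text
[0.6502 0.0718 0.1448] [-13.0842  -1.9405   0.1328]
rows 5 d [-0.2 -1.9  3.7] mm  w [ 0.0068 -0.0009  0.0002] | tot [-0.8 -9.9 18.5] [ 1.94 -0.25  0.06]
[array([ 22.8872, -38.4364, -10.    ]), array([ 22.2724,  39.369 , -10.    ])] [0.6581 0.071  0.158 ]
```

```bash
python3 -m inch '0 -0.0019 0.0037 0.0068 0 0 1;0 -0.0019 0.0037 0.0068 0 0 1;0 -0.0019 0.0037 0.0068 0 0 1;0 -0.0019 0.0037 0.0068 0 0 1;0 -0.0019 0.0037 0.0068 0 0 1;0 0 0 0 0 0 1;0 0 0 0 0 0 1'
python3 - <<'E'
from h import *
o,Rp,s=pull(); print(o,Rp.as_euler('ZYX',degrees=True),s['contact_force'])
im,c=snap('scene','s9'); print(capmask(im)[0]); snap('wrist','w9')
x=cv2.resize(im[195:285,275:335],None,fx=6,fy=6,interpolation=2)
w,_=load('w9');cv2.imwrite('pics/c12.png',np.hstack([x,cv2.resize(w[130:330,210:430],None,fx=2,fy=2.7)]))
g=w[160:240,270:290].astype(int).mean((1,2)); print([(r+160,int(g[r])) for r in range(15,32)])
print([proj(_,o+Rp.apply(q)) for q in ([-.08,.0,.0],[-.08,0,.006])])
E
```

```text
time: 10.57
tool_pos: [0.5736, 0.0882, 0.168]
tool_rot: [0.291, 0.727, 0.577, 0.232]
contact_force: [1.1, -0.5, -0.4]
gripper_width: 0.201
[0.655  0.0701 0.1211] [-13.1211   0.0406   0.1003] [ 1.1042 -0.5169 -0.3838]
[305.9138 255.2086]
[(175, 204), (176, 205), (177, 204), (178, 205), (179, 205), (180, 184), (181, 110), (182, 104), (183, 108), (184, 109), (185, 109), (186, 112), (187, 138), (188, 182), (189, 206), (190, 203), (191, 204)]
[array([316.2766, 180.1502]), array([316.3115, 188.472 ])]
```

View pics/c12.png

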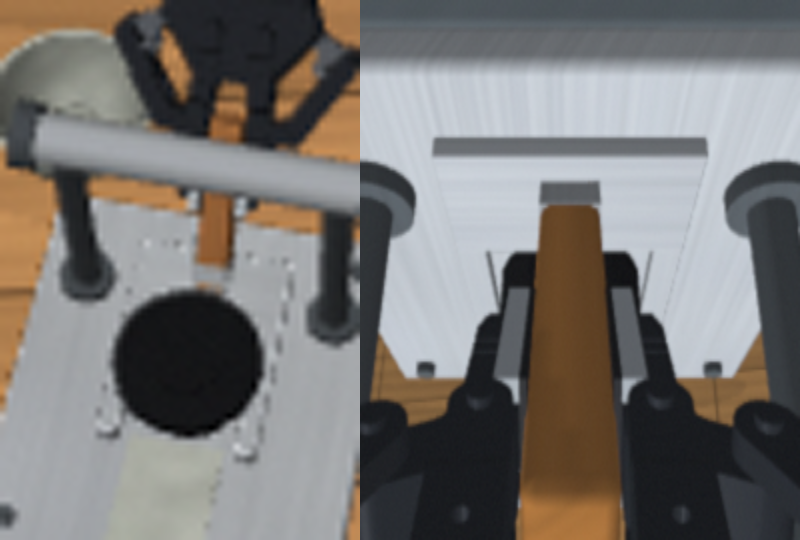

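```bash
python3 -m inch '0 0 0 0 0 0 0.6;0 0 0 0 0 0 0.6;0 0 0 0 0 0 0.6;0 0 0 0 0 0 0.6'
python3 - <<'E'
from h import *
im,c=snap('scene','s10'); print(capmask(im)[0]); w,cw=snap('wrist','w10')
x=cv2.resize(im[195:285,275:335],None,fx=6,fy=6,interpolation=2)
cv2.imwrite('pics/c13.png',np.hstack([x,cv2.resize(w[130:330,210:430],None,fx=2,fy=2.7)]))
cv2.imwrite('pics/c13b.png',cv2.resize(w[160:260,240:400],None,fx=5,fy=5,interpolation=2))
E
```

```text
time: 11.0
tool_pos: [0.5722, 0.0881, 0.1666]
tool_rot: [0.29, 0.728, 0.577, 0.231]
contact_force: [-0.7, 0.9, 0.2]
gripper_width: 0.4
[305.9068 255.2341]
```

View pics/c13.png

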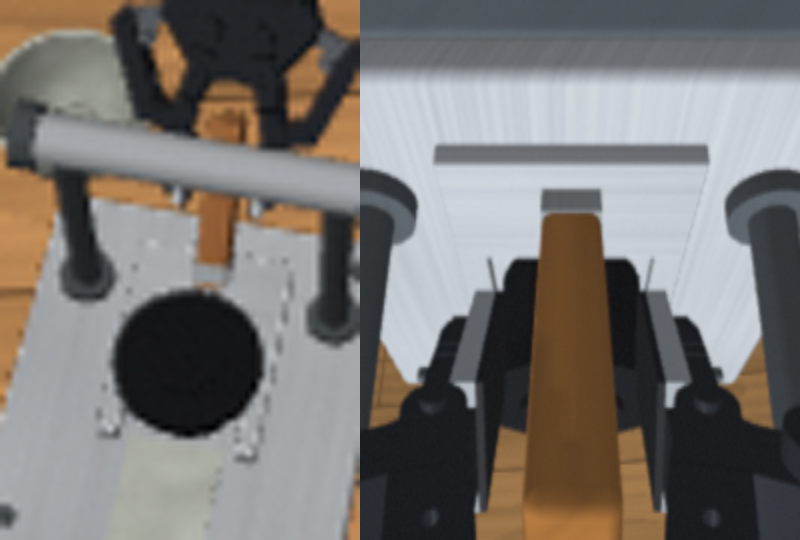

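View pics/c13b.png

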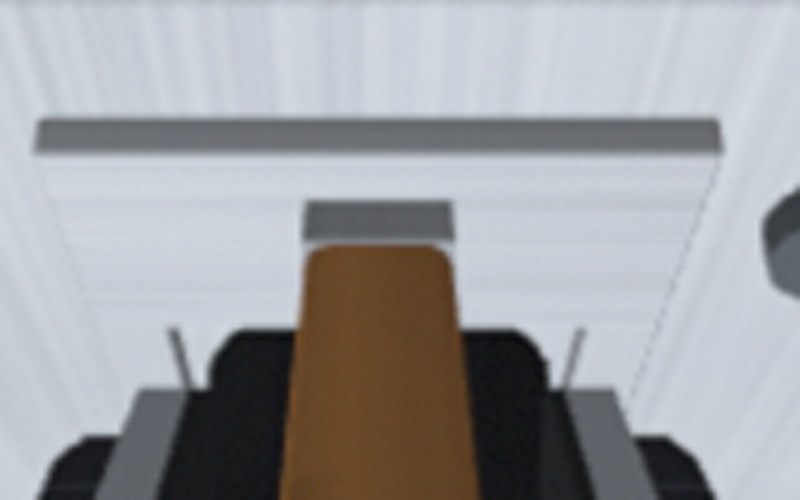

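Run:
```python
from h import *
w,c=load('w10'); f=lambda u,v,z: onz(c,240+(u+.5)/5-.5,160+(v+.5)/5-.5,z)[:2]
h1,h2=f(35,154,.126),f(722,154,.126); b1,b2=f(37,118,.12),f(720,118,.12)
for a,b in((h1,h2),(b1,b2)):
    d=b-a; y=np.degrees(np.arctan2(d[1],d[0]))-90; o=(a+b)/2+.08*Rz(TY).as_matrix()[:2,0]; print(np.linalg.norm(d),y,o, Rz(-TY).apply(np.r_[o-C,0])*1000)
im,c=load('s10'); W=lambda u,v,z: onz(c,275+(u+.5)/6-.5,195+(v+.5)/6-.5,z)
K=onz(c,305.72,255.80,.158); print([Rz(-TY).apply(W(u,v,.131)-K)*1000 for u,v in ((109,430),(246,455))])
print(pull()[0])
```

```text
0.0830388867825189 -13.336271554918625 [0.6551 0.0689] [ 0.0809 -0.8482  0.    ]
0.08441377649194663 -13.327701239807823 [0.6563 0.0686] [ 1.2762 -0.8284  0.    ]
[array([ 30.4087, -35.8171, -27.    ]), array([ 30.837 ,  36.6138, -27.    ])]
[0.6535 0.0701 0.1194]
```

```bash
cat >> h.py <<'E'
def grip_s(o,y,s):
    Rt=toolR(y); k=.070-s; return np.array(o)+Rz(y).apply([-.096+.574*k,0,.061-.819*k])+Rt.as_matrix()[:,2]*.019, Rt
PO2=np.array([.6553,.0689,.12])
E
python3 - <<'E'
from h import *
g,Rt=grip_s(PO2,TY,.070); print(g); plan(g,Rt,3)
g,Rt=grip_s(PO2,TY,.053); print(g); plan(g,Rt,3)
E
```

```text
[0.5725 0.0885 0.1654]
rows 3 d [ 0.1 -0.2  0.3] mm  w [ 0.0497 -0.0006  0.0005] | tot [ 0.4 -0.7  1. ] [ 8.55 -0.11  0.08]
[0.582  0.0862 0.1515]
rows 3 d [ 0.1 -0.8  6. ] mm  w [ 0.0497 -0.0006  0.0005] | tot [ 0.4 -3.2 17.8] [ 8.55 -0.11  0.08]
```

```bash
python3 -m inch '0 -0.0002 0 0.0497 0 0 0.6;0 -0.0002 0 0.0497 0 0 0.6;0 -0.0002 0 0.0497 0 0 0.6;0 0 0.006 0 0 0 0.6;0 0 0.006 0 0 0 0.6;0 0 0.0055 0 0 0 0.6;0 0 0 0 0 0 0.6;0 0 0 0 0 0 0.6'
python3 - <<'E'
from h import *
g,Rt=grip_s(PO2,TY,.053); plan(g,Rt,1); print(state()['contact_force'])
w,c=snap('wrist','w11')
E
```

```text
time: 11.77
tool_pos: [0.5811, 0.0859, 0.1505]
tool_rot: [0.235, 0.747, 0.593, 0.186]
contact_force: [-0.2, -0.4, -0.0]
gripper_width: 0.4
rows 1 d [ 0.5  1.2 -0.4] mm  w [-0.0011 -0.0013  0.0018] | tot [ 0.5  1.2 -0.4] [-0.06 -0.07  0.11]
[-0.2292 -0.3798 -0.0381]
```

View pics/w11.png

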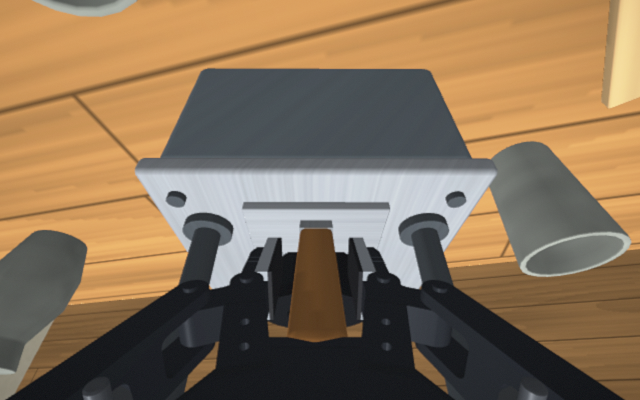

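```bash
python3 -m inch '0.0003 0.001 0 0 0 0 0.8;0 0 0 0 0 0 1;0 0 0 0 0 0 1;0 0 0 0 0 0 1;0 0 0 0 0 0 1'
python3 - <<'E'
from h import *
p,r,s=cur(); o=PO2; Rp=Rz(TY)
np.save('rel.npy',{'t':r.inv().apply(o-p),'R':(r.inv()*Rp).as_matrix()},allow_pickle=True)
print(s['contact_force'],s['gripper_width'])
goto(tk(0,0,.143),TY,6)
w,c=snap('wrist','w12')
g=w[160:240,270:290].astype(int).mean((1,2)); print([(r+160,int(g[r])) for r in range(40,60)])
print([proj(c,o+Rp.apply(q)) for q in ([-.08,.0,.0],[-.08,0,.006])])
E
```

```text
time: 12.23
tool_pos: [0.5821, 0.086, 0.1518]
tool_rot: [0.235, 0.747, 0.593, 0.187]
contact_force: [-0.1, 0.7, -1.3]
gripper_width: 0.202
[-0.1398  0.7174 -1.3465] 0.20190802396857277
rows 6 d [ 0.1  2.2 -3.2] mm  w [-0. -0.  0.] | tot [  0.8  12.9 -19. ] [-0. -0.  0.]
[(200, 103), (201, 99), (202, 102), (203, 103), (204, 103), (205, 113), (206, 146), (207, 186), (208, 204), (209, 199), (210, 200), (211, 203), (212, 204), (213, 205), (214, 206), (215, 206), (216, 205), (217, 202), (218, 199), (219, 199)]
[array([315.2081, 197.9543]), array([315.2346, 206.2002])]
```

```bash
sed -i 's/\[-.096,0,.061\]); Rn/X/; /def slip/,$ s/-\.096,0,\.061/-.086,0,.047/g' h.py; python3 -m inch '0.0001 0.0022 -0.0032 0 0 0 1;0.0001 0.0022 -0.0032 0 0 0 1;0.0001 0.0022 -0.0032 0 0 0 1;0.0001 0.0022 -0.0032 0 0 0 1;0.0001 0.0022 -0.0032 0 0 0 1;0.0001 0.0022 -0.0032 0 0 0 1;0 0 0 0 0 0 1;0 0 0 0 0 0 1'
sed -n '/def slip/,$p' h.py
cat > look.py <<'E'
from h import *
import sys
n=sys.argv[1]; o,Rp,s=pull(); print(o,Rp.as_euler('ZYX',degrees=True),s['contact_force'],s['ft_torque'])
im,c=snap('scene','s'+n); print('cap',capmask(im)[0]); w,c=snap('wrist','w'+n)
x=cv2.resize(im[195:285,275:335],None,fx=6,fy=6,interpolation=2)
cv2.imwrite('pics/c'+n+'.png',np.hstack([x,cv2.resize(w[130:330,210:430],None,fx=2,fy=2.7)]))
g=w[:,270:290].astype(int).mean((1,2)); y=int(proj(c,o+Rp.apply([-.08,0,.006]))[1]); print([(r,int(g[r])) for r in range(y-14,y+8)])
print([proj(c,o+Rp.apply(q)) for q in ([-.08,.0,.0],[-.08,0,.006])])
E
python3 look.py 20
```

```text
time: 12.95
tool_pos: [0.5825, 0.0866, 0.1759]
tool_rot: [0.236, 0.747, 0.592, 0.187]
contact_force: [-1.6, -0.7, -3.8]
gripper_width: 0.207
def slip(deg):
    d=np.load('rel.npy',allow_pickle=True).item(); Rr=R.from_matrix(d['R']); g=d['t']+Rr.apply([-.086,0,.047])
    Rn=Rr*R.from_euler('y',deg,degrees=True); d['t']=g-Rn.apply([-.086,0,.047]); d['R']=Rn.as_matrix(); np.save('rel.npy',d,allow_pickle=True)
def grip_s(o,y,s):
    Rt=toolR(y); k=.070-s; return np.array(o)+Rz(y).apply([-.096+.574*k,0,.061-.819*k])+Rt.as_matrix()[:,2]*.019, Rt
PO2=np.array([.6553,.0689,.12])
[0.6557 0.0695 0.1441] [-13.2941  -0.0752   0.0181] [-1.6141 -0.7065 -3.7509] [ 0.1016  0.672  -0.0176]
cap [305.8705 255.2568]
[(192, 197), (193, 197), (194, 197), (195, 197), (196, 198), (197, 198), (198, 184), (199, 131), (200, 97), (201, 96), (202, 98), (203, 99), (204, 98), (205, 109), (206, 146), (207, 181), (208, 196), (209, 192), (210, 193), (211, 195), (212, 195), (213, 197)]
[array([315.2002, 197.8962]), array([315.2263, 206.142 ])]
```

View pics/c20.png

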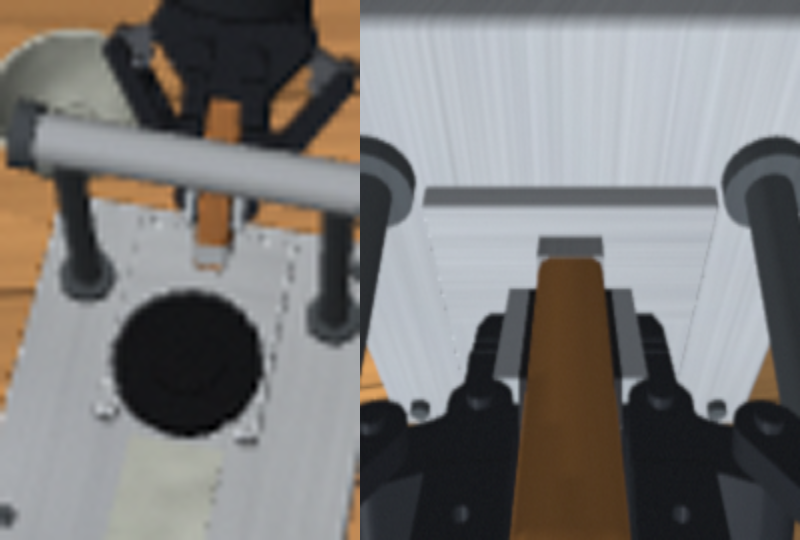

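```bash
python3 -m inch '0 0.0023 -0.0033 0 0 0 1;0 0.0023 -0.0033 0 0 0 1;0 0.0023 -0.0033 0 0 0 1;0 0.0023 -0.0033 0 0 0 1'
python3 look.py 21
```

```text
time: 13.38
tool_pos: [0.5804, 0.0862, 0.188]
tool_rot: [0.234, 0.748, 0.593, 0.184]
contact_force: [15.5, -3.3, -19.3]
gripper_width: 0.201
[0.6535 0.0691 0.1558] [-13.3348   0.3174  -0.0893] [ 15.5035  -3.3095 -19.2863] [0.1124 0.6387 0.0277]
cap [305.6344 255.2247]
[(190, 196), (191, 188), (192, 152), (193, 99), (194, 95), (195, 98), (196, 99), (197, 99), (198, 100), (199, 119), (200, 161), (201, 186), (202, 191), (203, 191), (204, 193), (205, 194), (206, 195), (207, 196), (208, 196), (209, 194), (210, 191), (211, 189)]
[array([315.0911, 195.897 ]), array([315.1178, 204.0953])]
```

View pics/c21.png

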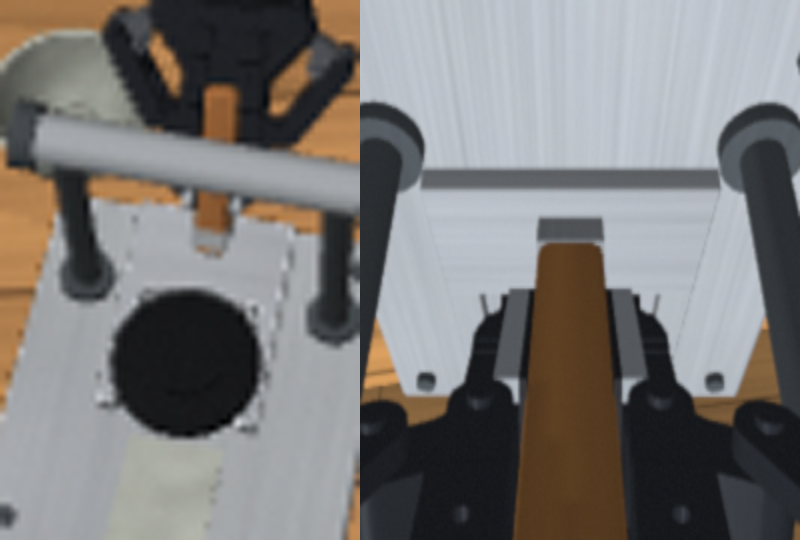

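```bash
python3 -m inch '0 0 0 0 0 0 1;0 0 0 0 0 0 1'
python3 look.py 22
```

```text
time: 13.65
tool_pos: [0.5811, 0.0863, 0.1895]
tool_rot: [0.234, 0.748, 0.593, 0.185]
contact_force: [3.3, -1.3, -13.3]
gripper_width: 0.204
[0.6542 0.0692 0.1574] [-13.3357   0.1935  -0.0632] [  3.3102  -1.3255 -13.2963] [ 0.2398  1.5061 -0.0694]
cap [305.641  255.2731]
[(191, 188), (192, 152), (193, 99), (194, 95), (195, 98), (196, 99), (197, 99), (198, 100), (199, 120), (200, 163), (201, 187), (202, 191), (203, 190), (204, 193), (205, 194), (206, 195), (207, 196), (208, 196), (209, 194), (210, 191), (211, 189), (212, 191)]
[array([315.184 , 197.7293]), array([315.2102, 205.9687])]
```

Run:
```python
from h import *
slip(4.3); o,Rp,s=pull(); print(o,Rp.as_euler('ZYX',degrees=True))
goto(o-[0,0,.010],TY,1,4.5)
goto(tk(0,0,.122),TY,8,0)
```

```text
[0.6507 0.0701 0.1515] [-13.3328   4.4535  -0.0585]
rows 1 d [-0.1 -5.6  8.2] mm  w [0.0008 0.0011 0.0002] | tot [-0.1 -5.6  8.2] [0.05 0.06 0.01]
rows 8 d [ 0.1 -2.5  3.7] mm  w [-0.0097  0.0001  0.    ] | tot [  0.6 -18.7  29.9] [-4.45  0.06  0.01]
```

```bash
python3 -m inch '0 -0.0028 0.0041 0 0 0 1;0 -0.0028 0.0041 0 0 0 1;0.0001 -0.0022 0.0036 -0.013 0 0 1;0.0001 -0.0022 0.0036 -0.013 0 0 1;0.0001 -0.0022 0.0036 -0.013 0 0 1;0.0001 -0.0022 0.0036 -0.013 0 0 1;0.0001 -0.0022 0.0036 -0.013 0 0 1;0.0001 -0.0022 0.0036 -0.013 0 0 1;0 0 0 0 0 0 1;0 0 0 0 0 0 1'
python3 look.py 23
```

```text
time: 14.58
tool_pos: [0.5848, 0.0867, 0.1563]
tool_rot: [0.264, 0.738, 0.585, 0.21]
contact_force: [-0.1, -0.4, -2.2]
gripper_width: 0.202
[0.6571 0.0699 0.1239] [-13.281   -0.2129   0.0141] [-0.083  -0.401  -2.2312] [ 0.1385  0.6684 -0.0041]
cap [306.1558 255.3431]
[(187, 202), (188, 202), (189, 202), (190, 203), (191, 203), (192, 186), (193, 122), (194, 101), (195, 104), (196, 106), (197, 106), (198, 105), (199, 115), (200, 152), (201, 188), (202, 205), (203, 200), (204, 202), (205, 204), (206, 205), (207, 206), (208, 206)]
[array([315.1635, 192.5153]), array([315.1895, 201.2512])]
```

View pics/c23.png

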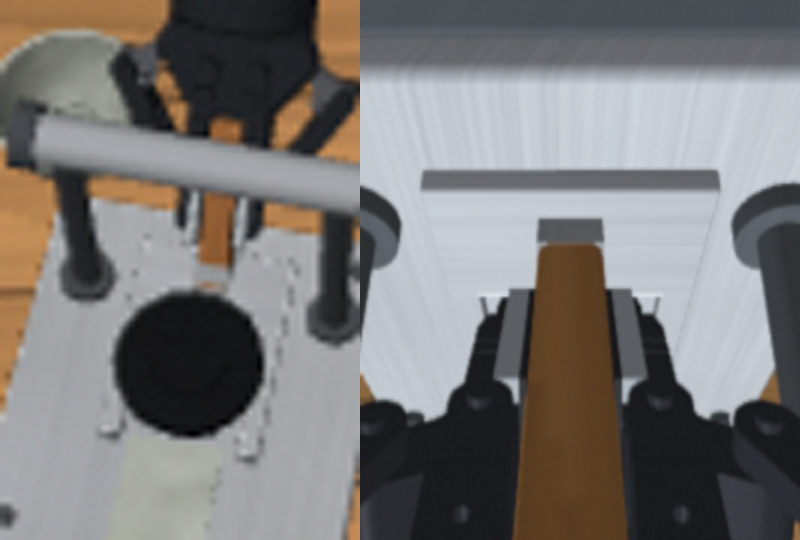

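```bash
python3 -m inch '0 -0.0019 0.0023 0 0 0 1;0 0 0 0 0 0 1;0 0 0 0 0 0 1;0 0 0 0 0 0 0.6;0 0 0 0 0 0 0.6;0 0 0 0 0 0 0.6;0 0 0 0 0 0 0.6'
python3 - <<'E'
from h import *
print(pull()[0],state()['contact_force'])
w,c=snap('wrist','w24')
cv2.imwrite('pics/c24.png',cv2.resize(w[160:260,240:400],None,fx=5,fy=5,interpolation=2))
E
```

```text
time: 15.27
tool_pos: [0.5855, 0.0867, 0.1545]
tool_rot: [0.265, 0.737, 0.585, 0.211]
contact_force: [0.2, 0.2, 0.9]
gripper_width: 0.401
[0.6578 0.0699 0.1222] [0.1889 0.1557 0.8625]
```

View pics/c24.png

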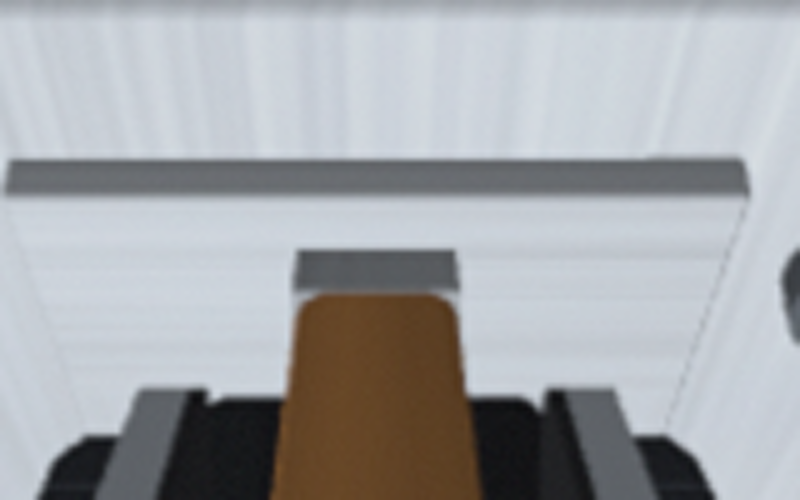

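Run:
```python
from h import *
w,c=load('w24'); f=lambda u,v,z: onz(c,240+(u+.5)/5-.5,160+(v+.5)/5-.5,z)[:2]
h1,h2=f(5,195,.126),f(749,195,.126); b1,b2=f(8,158,.12),f(747,158,.12)
for a,b in((h1,h2),(b1,b2)):
    d=b-a; y=np.degrees(np.arctan2(d[1],d[0]))-90; o=(a+b)/2+.08*Rz(TY).as_matrix()[:2,0]; print(np.linalg.norm(d),y,o, Rz(-TY).apply(np.r_[o-C,0])*1000)
PO=np.array([.6575,.0690,.12])
g,Rt=grip_s(PO,TY,.056); plan(g,Rt,3)
```

```text
0.0827685786605009 -13.35863067526411 [0.6566 0.07  ] [1.3293 0.6184 0.    ]
0.08440431554423199 -13.348948715558492 [0.6579 0.0698] [2.5941 0.6943 0.    ]
rows 3 d [-0.2 -0.8 -0.5] mm  w [ 0.0263 -0.0007  0.0004] | tot [-0.6 -2.4 -1.5] [ 4.53 -0.12  0.07]
```

```bash
sed -i 's/^PO2=.*/PO2=np.array([.657,.0699,.12])/' h.py; python3 -m inch '0 -0.0008 -0.0003 0.0263 0 0 0.6;0 -0.0008 -0.0003 0.0263 0 0 0.6;0 -0.0008 -0.0003 0.0263 0 0 0.6;0 0 0 0 0 0 0.6;0 0 0 0 0 0 0.6'
python3 - <<'E'
from h import *
g,Rt=grip_s(PO2,TY,.053); plan(g,Rt,1); print(state()['contact_force'])
E
```

```text
time: 15.73
tool_pos: [0.5831, 0.0871, 0.1536]
tool_rot: [0.236, 0.747, 0.592, 0.187]
contact_force: [0.1, 0.3, 0.8]
gripper_width: 0.4
rows 1 d [ 0.2 -0.7  2. ] mm  w [ 0.0005 -0.0018  0.0011] | tot [ 0.2 -0.7  2. ] [ 0.03 -0.11  0.06]
[0.0542 0.3105 0.8033]
```

```bash
python3 -m inch '0 -0.0007 0.001 0 0 0 0.6;0 0 0.001 0 0 0 0.6;0 0 0 0 0 0 0.6'
python3 -m inch '0 0 0.001 0 0 0 0.6;0 0 0 0 0 0 0.6'
python3 -m inch '0 0 0.001 0 0 0 0.6;0 0 0 0 0 0 0.6'
```

```text
time: 15.98
tool_pos: [0.583, 0.0871, 0.1506]
tool_rot: [0.235, 0.747, 0.593, 0.187]
contact_force: [0.3, -0.3, 0.0]
gripper_width: 0.396
time: 16.15
tool_pos: [0.5837, 0.0872, 0.1506]
tool_rot: [0.235, 0.747, 0.593, 0.187]
contact_force: [-5.7, 1.6, 4.3]
gripper_width: 0.403
time: 16.32
tool_pos: [0.5847, 0.0872, 0.1506]
tool_rot: [0.235, 0.747, 0.592, 0.188]
contact_force: [-7.2, 0.7, 6.7]
gripper_width: 0.402
```

```bash
python3 -m inch '0 0 -0.0003 0 0 0 0.8;0 0 0 0 0 0 1;0 0 0 0 0 0 1;0 0 0 0 0 0 1;0 0 0 0 0 0 1'
python3 - <<'E'
from h import *
w,c=snap('wrist','w25')
cv2.imwrite('pics/c25.png',cv2.resize(w[160:260,240:400],None,fx=5,fy=5,interpolation=2))
print(state()['contact_force'],state()['ft_torque'])
E
```

```text
time: 16.73
tool_pos: [0.5847, 0.0871, 0.1507]
tool_rot: [0.236, 0.747, 0.592, 0.188]
contact_force: [-3.1, -0.2, 5.3]
gripper_width: 0.207
[-5.6682  2.0335  6.2613] [-0.0441  0.3351 -0.0116]
```

View pics/c25.png

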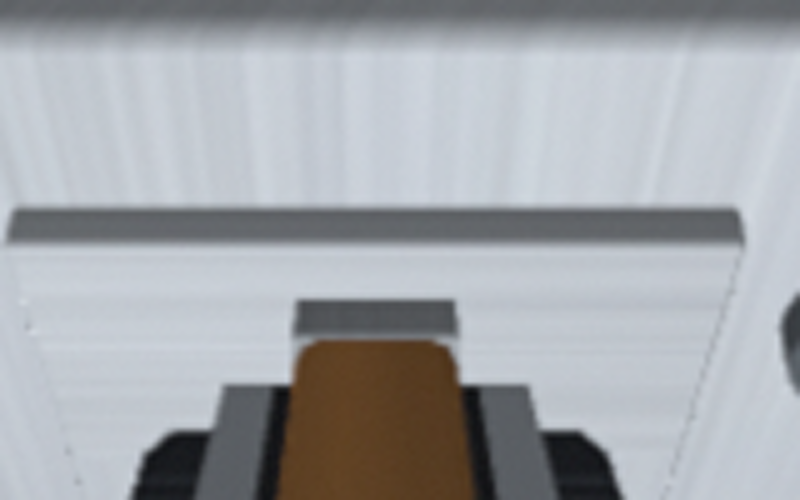

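Run:
```python
from h import *
w,c=load('w25'); f=lambda u,v,z: onz(c,240+(u+.5)/5-.5,160+(v+.5)/5-.5,z)[:2]
O=[]
for a,b in((f(7,243,.126),f(745,243,.126)),(f(10,208,.12),f(742,208,.12))):
    d=b-a; y=np.degrees(np.arctan2(d[1],d[0]))-90; o=(a+b)/2+.08*Rz(TY).as_matrix()[:2,0]; O.append(o); print(np.linalg.norm(d),y,o, Rz(-TY).apply(np.r_[o-C,0])*1000)
o=np.r_[np.mean(O,0),.12]; p,r,s=cur(); Rp=Rz(TY)
# expected from geometry
np.save('rel.npy',{'t':r.inv().apply(o-p),'R':(r.inv()*Rp).as_matrix()},allow_pickle=True)
e=Rp.inv().apply(o-p)*1000; print('tcp->origin',e,'model s=51.5: grasp', [85.4-10.9, 0, -(45.8-15.6)])
goto(tk(0.0005,0,.144),TY,6)
```

```text
0.08298868828918073 -13.324402936263326 [0.6583 0.0697] [3.0554 0.7364 0.    ]
0.08462275868736273 -13.31613441180248 [0.6595 0.0694] [4.2735 0.7531 0.    ]
tcp->origin [ 76.2966   0.0556 -30.7054] model s=51.5: grasp [74.5, 0, -30.199999999999996]
rows 6 d [-0.1  1.9 -3.6] mm  w [-0. -0.  0.] | tot [ -0.7  11.2 -21.5] [-0. -0.  0.]
```

```bash
python3 -m inch '-0.0001 0.0019 -0.0036 0 0 0 1;-0.0001 0.0019 -0.0036 0 0 0 1;-0.0001 0.0019 -0.0036 0 0 0 1;-0.0001 0.0019 -0.0036 0 0 0 1;-0.0001 0.0019 -0.0036 0 0 0 1;-0.0001 0.0019 -0.0036 0 0 0 1;0 0 0 0 0 0 1;0 0 0 0 0 0 1'
python3 look.py 26
```

```text
time: 17.45
tool_pos: [0.5812, 0.087, 0.1742]
tool_rot: [0.235, 0.747, 0.592, 0.187]
contact_force: [0.5, 0.6, -3.7]
gripper_width: 0.204
[0.6554 0.0694 0.1434] [-13.3238   0.063   -0.007 ] [ 0.4574  0.625  -3.6658] [0.1077 0.6156 0.0237]
cap [306.0659 255.7341]
[(195, 198), (196, 198), (197, 198), (198, 198), (199, 199), (200, 185), (201, 131), (202, 97), (203, 96), (204, 99), (205, 100), (206, 98), (207, 108), (208, 144), (209, 180), (210, 196), (211, 192), (212, 194), (213, 196), (214, 196), (215, 198), (216, 199)]
[array([314.9524, 201.0859]), array([314.9788, 209.412 ])]
```

View pics/c26.png

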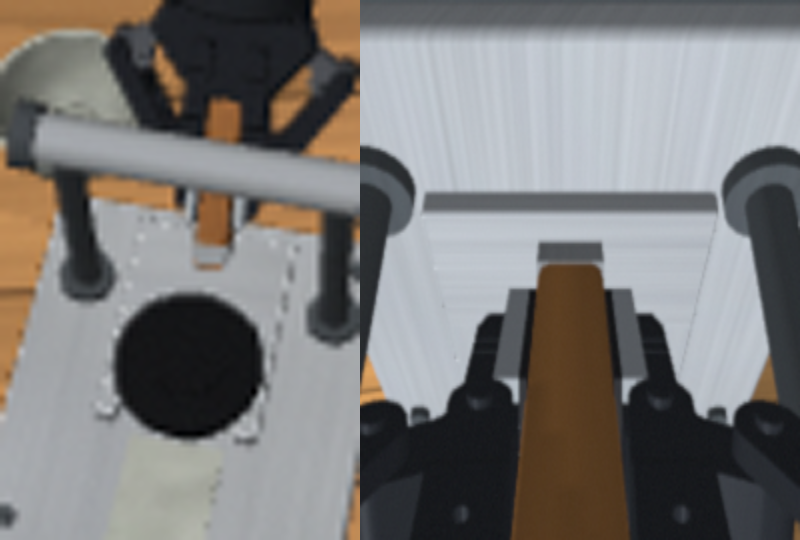

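```bash
python3 -m inch '0.0005 0.0017 -0.0016 0 0 0 1;0 0.0011 -0.0016 0 0 0 1;0 0.0011 -0.0016 0 0 0 1;0 0 0 0 0 0 1'
python3 look.py 27
python3 -m inch '0 0.0011 -0.0016 0 0 0 1;0 0.0011 -0.0016 0 0 0 1;0 0 0 0 0 0 1'
python3 look.py 28
```

```text
time: 17.88
tool_pos: [0.5802, 0.0871, 0.1776]
tool_rot: [0.234, 0.748, 0.593, 0.185]
contact_force: [1.7, -0.8, -10.7]
gripper_width: 0.205
[0.6542 0.0695 0.1464] [-13.3689   0.3677  -0.0898] [  1.698   -0.8224 -10.7278] [ 0.3555  1.6299 -0.1322]
cap [305.9932 255.0183]
[(194, 197), (195, 197), (196, 197), (197, 197), (198, 198), (199, 190), (200, 152), (201, 99), (202, 95), (203, 98), (204, 99), (205, 99), (206, 105), (207, 134), (208, 174), (209, 195), (210, 192), (211, 192), (212, 195), (213, 195), (214, 197), (215, 198)]
[array([314.8927, 200.4976]), array([314.9189, 208.8098])]
time: 18.23
tool_pos: [0.5812, 0.087, 0.1832]
tool_rot: [0.235, 0.748, 0.593, 0.186]
contact_force: [2.4, -2.4, -10.0]
gripper_width: 0.201
[0.6554 0.0695 0.1523] [-13.3441   0.1672  -0.0697] [  2.3645  -2.3631 -10.0219] [ 0.144   1.5775 -0.2432]
cap [305.8482 254.9241]
[(194, 196), (195, 196), (196, 197), (197, 179), (198, 113), (199, 94), (200, 97), (201, 99), (202, 99), (203, 98), (204, 110), (205, 147), (206, 181), (207, 195), (208, 191), (209, 192), (210, 194), (211, 194), (212, 195), (213, 196), (214, 196), (215, 194)]
[array([314.7826, 200.3503]), array([314.8081, 208.655 ])]
```

Run:
```python
from h import *
slip(2.5); o,Rp,s=pull(); print(o,Rp.as_euler('ZYX',degrees=True))
goto(tk(0.002,.0007,o[2]+.009),TY,3,-1)
```

```text
[0.6534 0.0701 0.149 ] [-13.3417   2.6412  -0.0508]
rows 3 d [ 0.2  1.3 -0.8] mm  w [-0.0212  0.0003 -0.0001] | tot [ 0.6  3.9 -2.4] [-3.64  0.06 -0.01]
```

```bash
python3 -m inch '0.0002 0.0022 -0.002 -0.0212 0 0 1;0.0002 0.0022 -0.002 -0.0212 0 0 1;0.0002 0.0022 -0.002 -0.0212 0 0 1;0 0 0 0 0 0 1'
python3 look.py 29
```

```text
time: 18.67
tool_pos: [0.5844, 0.0882, 0.1953]
tool_rot: [0.26, 0.739, 0.586, 0.208]
contact_force: [-0.6, 0.2, -3.8]
gripper_width: 0.206
[0.6588 0.0708 0.166 ] [-13.251   -1.3822   0.08  ] [-0.5767  0.1834 -3.8145] [0.1964 0.8387 0.0064]
cap [305.5746 253.7105]
[(193, 193), (194, 193), (195, 193), (196, 193), (197, 185), (198, 150), (199, 99), (200, 95), (201, 98), (202, 99), (203, 99), (204, 105), (205, 130), (206, 169), (207, 192), (208, 189), (209, 190), (210, 193), (211, 193), (212, 194), (213, 195), (214, 195)]
[array([315.1683, 198.9172]), array([315.1971, 207.5388])]
```

View pics/c29.png

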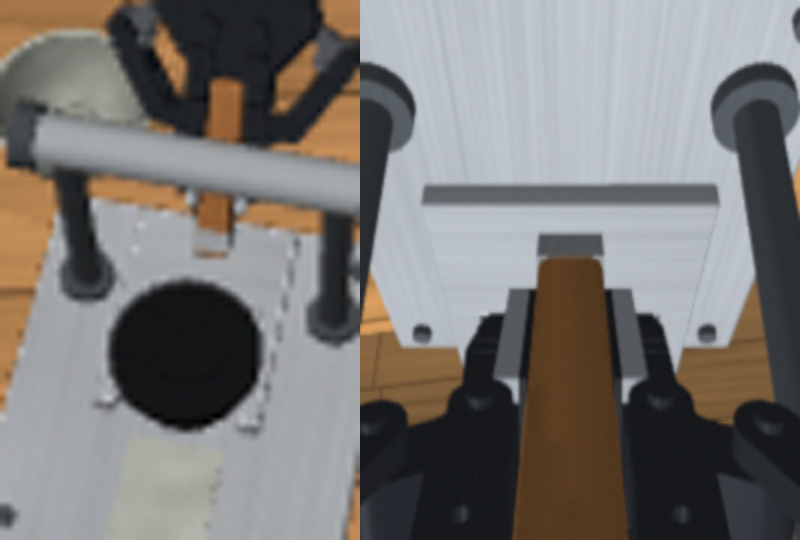

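Run:
```python
from h import *
slip(1.0); o,Rp,s=pull(); print(o,Rp.as_euler('ZYX',degrees=True))
goto(tk(0.001,.0005,.182),TY,4,-.5)
```

```text
[0.6576 0.0707 0.1635] [-13.277   -0.2405   0.0571]
rows 4 d [-0.2  2.6 -3.7] mm  w [-0.0011 -0.0003 -0.0001] | tot [ -1.   10.4 -14.9] [-0.26 -0.06 -0.02]
```

```bash
python3 -m inch '-0.0001 0.0026 -0.0037 0 0 0 1;-0.0001 0.0026 -0.0037 0 0 0 1;-0.0001 0.0026 -0.0037 0 0 0 1;-0.0001 0.0026 -0.0037 0 0 0 1;0 0 0 0 0 0 1;0 0 0 0 0 0 1'
python3 look.py 30
python3 - <<'E'
from h import *
b,d=snap('top','t30'); cv2.imwrite('pics/c31.png',cv2.resize(b[100:220,275:375],None,fx=5,fy=5,interpolation=2))
goto(tk(-.15,0,.184),TY)
E
```

```text
time: 19.27
tool_pos: [0.5827, 0.0874, 0.2117]
tool_rot: [0.259, 0.739, 0.586, 0.206]
contact_force: [-0.7, -0.5, -3.6]
gripper_width: 0.204
[0.6561 0.0701 0.1805] [-13.3272  -0.1296   0.0193] [-0.7418 -0.4858 -3.6078] [0.2365 0.8531 0.0134]
cap [305.0064 251.0489]
[(193, 188), (194, 188), (195, 187), (196, 187), (197, 180), (198, 146), (199, 98), (200, 94), (201, 97), (202, 98), (203, 98), (204, 103), (205, 129), (206, 167), (207, 190), (208, 187), (209, 188), (210, 191), (211, 191), (212, 192), (213, 193), (214, 194)]
[array([315.1634, 198.4215]), array([315.1901, 207.176 ])]
rows 5 d [ -0.  -22.9 -19.5] mm  w [ 0.0001  0.0001 -0.    ] | tot [  -0.1 -114.3  -97.5] [ 0.02  0.04 -0.01]
```

View pics/c30.png

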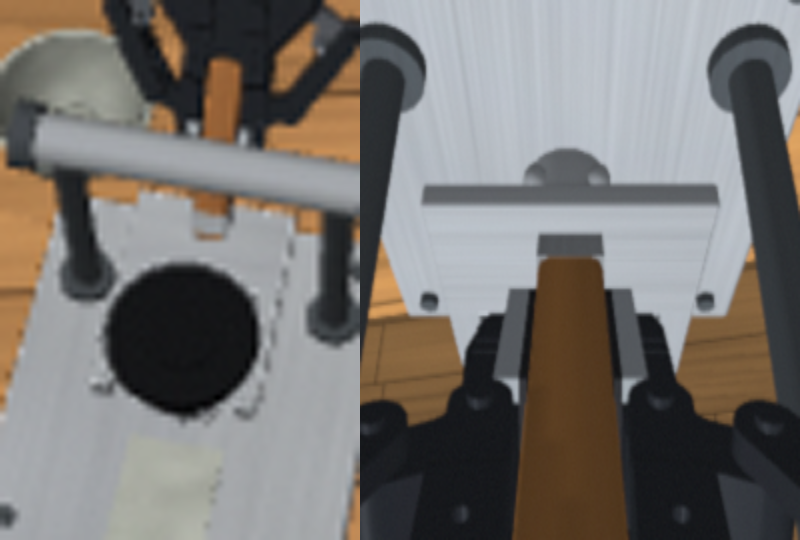

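View pics/c31.png

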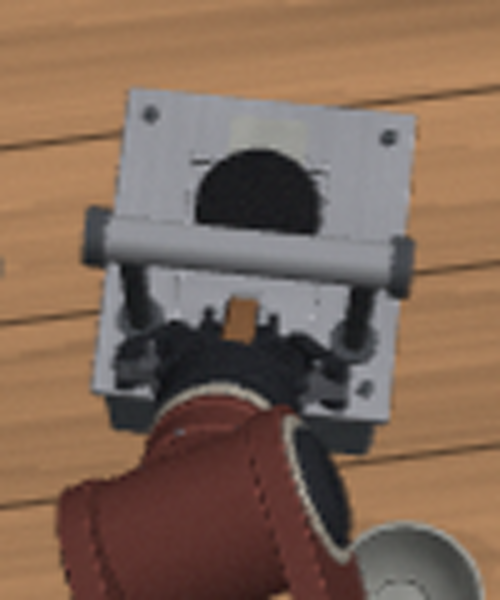

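```bash
python3 -m inch '0 -0.005 -0.0043 0 0 0 1;0 -0.01 -0.0085 0 0 0 1;0 -0.0145 -0.0124 0 0 0 1;0 -0.0145 -0.0124 0 0 0 1;0 -0.0145 -0.0124 0 0 0 1;0 -0.0145 -0.0124 0 0 0 1;0 -0.0145 -0.0124 0 0 0 1;0 -0.0145 -0.0124 0 0 0 1;0 -0.008 -0.007 0 0 0 1;0 -0.003 -0.0026 0 0 0 1'
python3 - <<'E'
from h import *
o,Rp,s=pull();print(o,Rp.as_euler('ZYX',degrees=True),s['contact_force'],s['joint_pos'])
b,d=snap('scene','s32'); cv2.imwrite('pics/c32.png',cv2.resize(b[150:290,250:350],None,fx=5,fy=4,interpolation=2))
E
```

```text
time: 20.25
tool_pos: [0.4362, 0.1219, 0.2155]
tool_rot: [0.259, 0.739, 0.587, 0.206]
contact_force: [0.3, -0.5, -3.6]
gripper_width: 0.202
[0.5096 0.1047 0.1842] [-13.2525  -0.0658   0.0364] [ 0.3483 -0.4615 -3.5958] [ 0.3034 -0.8038  2.3817 -0.3856  0.9957 -0.9216]
```

View pics/c32.png

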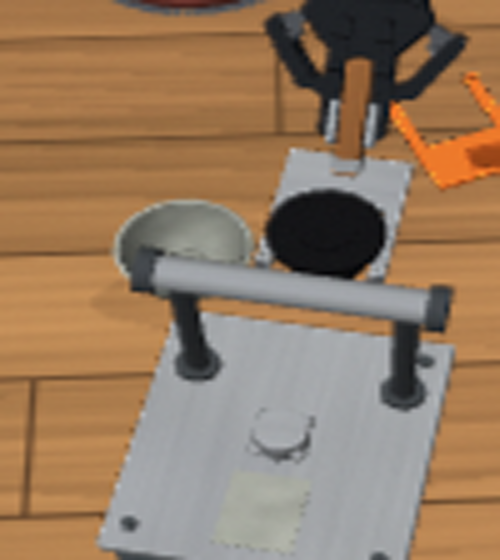

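Run:
```python
from h import *
t,c=load('top0'); s,cs=load('scene0')
print('vase top rim',onz(c,448,108,.165),'scene base', onz(cs,182,300,0.0), onz(cs,172,285,.165))
print('bowl',onz(c,356,219,.05),onz(cs,287,211,.05),'beaker',onz(c,263,143,.11),onz(cs,371,272,.11))
# bat in scene: ellipse fit by hue/val
im=s[215:280,160:232]; hs=cv2.cvtColor(im,cv2.COLOR_BGR2HSV); m=((hs[...,1]<115)&(hs[...,2]>200)).astype(np.uint8); m=cv2.morphologyEx(m,cv2.MORPH_OPEN,np.ones((3,3)))
n,l,st,ce=cv2.connectedComponentsWithStats(m); i=1+np.argmax(st[1:,4]); print(st[i])
ct=max(cv2.findContours((l==i).astype(np.uint8),0,1)[0],key=len).reshape(-1,2)+[160,215]
w=np.array([onz(cs,u,v,.012)[:2] for u,v in cv2.convexHull(ct).reshape(-1,2)]); print(cv2.minEnclosingCircle(w.astype(np.float32)))
goto([.50,-.09,.184],-20);
```

```text
vase top rim [ 0.7279 -0.3316  0.165 ] scene base [ 0.7277 -0.3469  0.    ] [ 0.7348 -0.3204  0.165 ]
bowl [ 0.4309 -0.0036  0.05  ] [0.4302 0.0031 0.05  ] beaker [0.7073 0.2662 0.11  ] [0.7019 0.2734 0.11  ]
[  16   11   41   38 1199]
((0.529480516910553, -0.3251347541809082), 0.07411669194698334)
rows 6 d [-30.2   5.7   4.6] mm  w [ 0.0002 -0.0123  0.0153] | tot [-183.    27.4   22. ] [ 0.08 -4.24  5.25]
```

```bash
python3 -m inch '-0.007 0.001 0.001 0 -0.003 0.0035 1;-0.014 0.0022 0.0018 0 -0.006 0.007 1;-0.022 0.0034 0.0027 0 -0.0093 0.0115 1;-0.0245 0.0038 0.003 0 -0.0093 0.0115 1;-0.0245 0.0038 0.003 0 -0.0093 0.0115 1;-0.0245 0.0038 0.003 0 -0.0093 0.0115 1;-0.0245 0.0038 0.003 0 -0.0093 0.0115 1;-0.0245 0.0038 0.003 0 -0.0093 0.0115 1;-0.0155 0.0022 0.0018 0 -0.006 0.0065 1;-0.0055 0.001 0.001 0 -0.0015 0.002 1'
python3 - <<'E'
from h import *
o,Rp,s=pull();print(o,Rp.as_euler('ZYX',degrees=True),s['contact_force'])
goto([.531,-.327,.12],-31.7,12)
w,c=snap('wrist','w33')
E
```

```text
time: 21.13
tool_pos: [0.4287, -0.071, 0.2152]
tool_rot: [0.27, 0.774, 0.542, 0.186]
contact_force: [0.4, -0.1, -3.6]
gripper_width: 0.201
[ 0.4992 -0.0972  0.1836] [-20.2459   0.1924  -0.3026] [ 0.4498 -0.0689 -3.5838]
rows 12 d [-14.9   5.   10.8] mm  w [-0.0003 -0.01    0.0133] | tot [-189.8   46.3  119.1] [-0.17 -6.89  9.16]
```

View pics/w33.png

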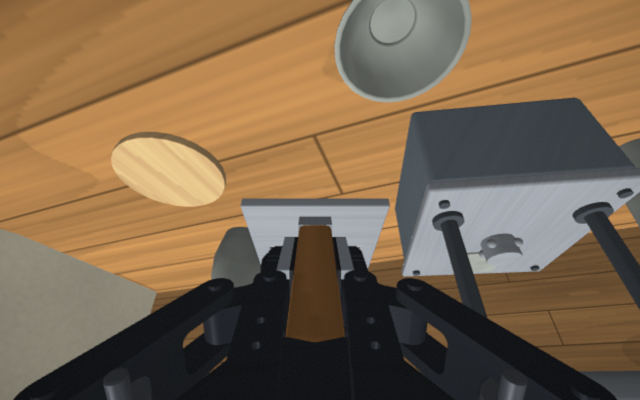

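Cap still rides on the fork (force −3.6 N); the whole bat is visible at (168,170). Measuring it in the wrist frame.

Run:
```python
from h import *
w,c=load('w33'); x0,y0=95,120
im=w[y0:220,x0:240]; hs=cv2.cvtColor(im,cv2.COLOR_BGR2HSV); print(hs[50,73],hs[5,5],hs[90,60])
m=((hs[...,1]<115)&(hs[...,2]>190)).astype(np.uint8); m=cv2.morphologyEx(m,cv2.MORPH_OPEN,np.ones((3,3)))
n,l,st,ce=cv2.connectedComponentsWithStats(m); i=1+np.argmax(st[1:,4]); print(st[i]+[x0,y0,0,0,0])
ct=max(cv2.findContours((l==i).astype(np.uint8),0,1)[0],key=len).reshape(-1,2)+[x0,y0]
p=np.array([onz(c,u,v,.012)[:2] for u,v in cv2.convexHull(ct).reshape(-1,2)]); print(cv2.minEnclosingCircle(p.astype(np.float32)))
```

```text
[ 20 100 235] [ 16 146 195] [ 15 146 184]
[ 111  138  114   68 5630]
((0.5298267602920532, -0.3262845277786255), 0.07410236448049545)
```

```bash
python3 -m inch '-0.005 0.0015 0.003 0 -0.004 0.005 1;-0.01 0.0035 0.007 0 -0.008 0.01 1;-0.016 0.0055 0.011 0 -0.011 0.0145 1;-0.02 0.0065 0.0144 0 -0.0123 0.0165 1;-0.02 0.0065 0.0144 0 -0.0123 0.0165 1;-0.02 0.0065 0.0144 0 -0.0123 0.0165 1;-0.02 0.0065 0.0144 0 -0.0123 0.0165 1;-0.02 0.0065 0.0144 0 -0.0123 0.0165 1;-0.02 0.0065 0.0144 0 -0.0123 0.0165 1;-0.016 0.0045 0.011 0 -0.0113 0.0145 1'
python3 -m inch '-0.008 0.002 0.007 0 -0.008 0.009 1;-0.003 0.001 0.003 0 -0.004 0.005 1;0 0 0 0 0 0 1'
python3 - <<'E'
from h import *
open('h.py','a').write("B=np.array([.5302,-.3267])\n")
B=np.array([.5302,-.3267])
o,Rp,s=pull();print(o,Rp.as_euler('ZYX',degrees=True),s['contact_force'])
goto(np.r_[B,.06],-31.7)
w,c=snap('wrist','w34'); a,c=snap('scene','s34');t,c=snap('top','t34')
x=cv2.resize(a[190:320,140:250],None,fx=3.6,fy=4); y=cv2.resize(t[130:230,390:500],None,fx=3.6,fy=5.2)
cv2.imwrite('pics/c34.png',np.hstack([x,y]))
E
```

```text
time: 22.02
tool_pos: [0.4658, -0.2684, 0.1552]
tool_rot: [0.284, 0.818, 0.472, 0.164]
contact_force: [0.1, 0.4, -4.3]
gripper_width: 0.198
time: 22.27
tool_pos: [0.4674, -0.281, 0.1491]
tool_rot: [0.285, 0.823, 0.465, 0.162]
contact_force: [0.1, -0.6, -3.0]
gripper_width: 0.202
[ 0.5317 -0.3199  0.1174] [-31.2175   0.2894  -0.0053] [ 0.1333 -0.6156 -2.9674]
rows 2 d [ -3.  -17.1  23.3] mm  w [-0.0025 -0.0026  0.0033] | tot [ -6.  -34.1  46.6] [-0.29 -0.3   0.38]
```

View pics/c34.png

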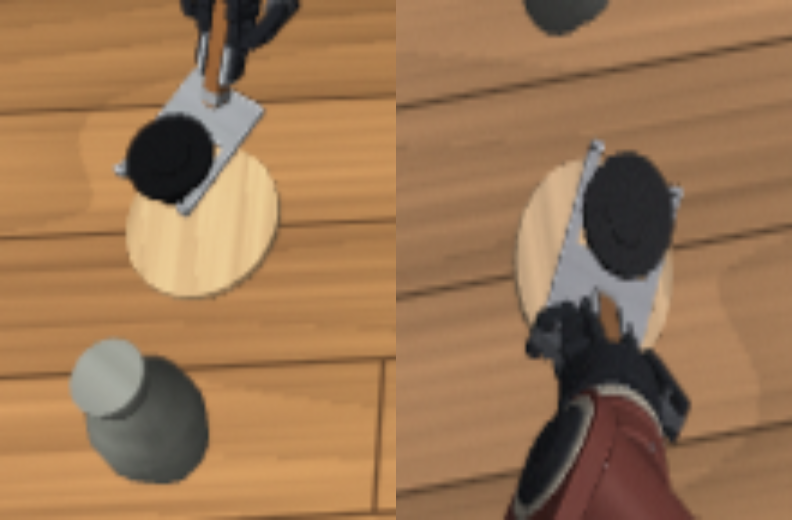

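View pics/w34.png

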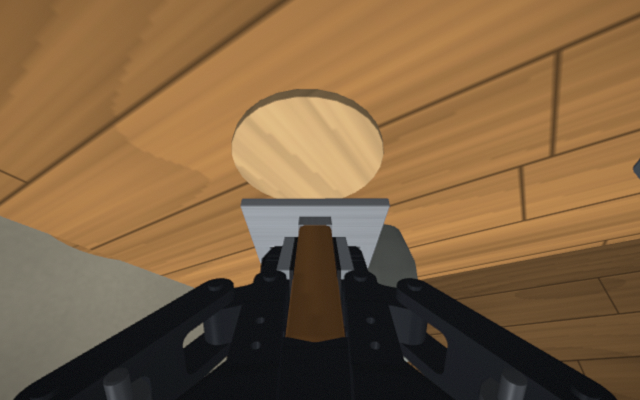

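```bash
cat > capat.py <<'E'
from h import *
import sys
def capat(f,box,z,th=60):
    im,c=load(f); x0,y0,x1,y1=box; g=im[y0:y1,x0:x1].max(2); m=(g<th).astype(np.uint8)
    n,l,st,ce=cv2.connectedComponentsWithStats(m); i=1+np.argmax(st[1:,4])
    ct=max(cv2.findContours((l==i).astype(np.uint8),0,1)[0],key=len).reshape(-1,2)+[x0,y0]
    p=np.array([onz(c,u,v,z)[:2] for u,v in cv2.convexHull(ct).reshape(-1,2)]); return cv2.minEnclosingCircle(p.astype(np.float32)),st[i]
E
python3 - <<'E'
from capat import *
o,Rp,s=pull()
for f,b in(('s34',(170,215,205,243)),('t34',(438,156,472,186))):
    r=capat(f,b,.1315); print(f,r, Rp.inv().apply(np.r_[r[0][0],0]-np.r_[o[:2],0])*1000)
E
```

```text
s34 (((0.5339018702507019, -0.3158782124519348), 0.04209904000163078), array([  5,   4,  24,  22, 396], dtype=int32)) [-0.159   3.8969  0.0003]
t34 (((0.5297389030456543, -0.3224600851535797), 0.040002137422561646), array([  4,   4,  25,  24, 458], dtype=int32)) [-0.3163 -3.8894 -0.0016]
```

```bash
python3 -m inch '-0.001 -0.004 0.006 -0.0005 -0.0005 0.0007 1;-0.0015 -0.0085 0.0115 -0.001 -0.001 0.0013 1;-0.0015 -0.0105 0.0135 -0.001 -0.001 0.0013 1;-0.0013 -0.0075 0.01 -0.001 -0.001 0.0013 1;-0.0007 -0.0036 0.0056 -0.001 -0.001 0.001 1;0 0 0 0 0 0 1;0 0 0 0 0 0 1'
python3 - <<'E'
from h import *
o,Rp,s=pull();print(o,Rp.as_euler('ZYX',degrees=True),s['contact_force'])
goto(np.r_[B,.040],-31.7,5)
w,c=snap('wrist','w35'); a,c=snap('scene','s35');t,c=snap('top','t35')
E
python3 - <<'E'
from capat import *
o,Rp,s=pull()
for f,b in(('s35',(170,215,210,260)),('t35',(430,160,470,198))):
    r=capat(f,b,o[2]+.014); print(f,r, Rp.inv().apply(np.r_[r[0][0],0]-np.r_[o[:2],0])*1000)
for f,c2,z in (('s35',(.5295,-.3251),0),): pass
E
```

```text
time: 23.0
tool_pos: [0.4662, -0.2874, 0.0925]
tool_rot: [0.289, 0.823, 0.461, 0.162]
contact_force: [0.5, -0.4, -3.3]
gripper_width: 0.205
[ 0.5304 -0.3269  0.0613] [-31.6464  -0.0989  -0.0087] [ 0.4778 -0.3807 -3.3418]
rows 5 d [ 0.  -2.7  3.3] mm  w [ 0.0003 -0.0001  0.0002] | tot [  0.1 -13.4  16.4] [ 0.1  -0.03  0.05]
s35 (((0.533766508102417, -0.3263106942176819), 0.04130307585000992), array([  9,  12,  23,  21, 367], dtype=int32)) [ 1.4767  2.5208 -0.0047]
t35 (((0.5283904671669006, -0.32919883728027344), 0.039438843727111816), array([ 10,   5,  23,  23, 417], dtype=int32)) [-1.5845 -2.7587  0.005 ]
```

```bash
python3 -m inch '0 -0.0027 0.0033 0 0 0 1;0 -0.0027 0.0033 0 0 0 1;0 -0.0027 0.0033 0 0 0 1;0 -0.0027 0.0033 0 0 0 1;0 -0.0026 0.0032 0 0 0 1;0 0 0 0 0 0 1'
python3 -m inch '0 -0.0012 0.0015 0 0 0 1;0 -0.0012 0.0015 0 0 0 1;0 -0.0012 0.0015 0 0 0 1;0 -0.0012 0.0015 0 0 0 1;0 0 0 0 0 0 1'
python3 - <<'E'
from h import *
o,Rp,s=pull();print(o,Rp.as_euler('ZYX',degrees=True),s['contact_force'])
E
```

```text
time: 23.65
tool_pos: [0.4652, -0.2867, 0.0694]
tool_rot: [0.287, 0.824, 0.461, 0.162]
contact_force: [0.1, -0.0, -3.6]
gripper_width: 0.206
time: 24.07
tool_pos: [0.466, -0.2875, 0.0635]
tool_rot: [0.289, 0.823, 0.461, 0.162]
contact_force: [0.6, -0.2, -3.4]
gripper_width: 0.205
[ 0.5302 -0.327   0.0323] [-31.6668  -0.1038  -0.0089] [ 0.5698 -0.2359 -3.44  ]
```

```bash
python3 -m inch '0 -0.0012 0.0015 0 0 0 1;0 -0.0012 0.0015 0 0 0 1;0 -0.0012 0.0015 0 0 0 1;0 -0.0012 0.0015 0 0 0 1;0 0 0 0 0 0 1;0 0 0 0 0 0 1'
python3 - <<'E'
from h import *
o,Rp,s=pull();print(o,Rp.as_euler('ZYX',degrees=True),s['contact_force'],s['ft_torque'])
w,c=snap('wrist','w36'); a,c=snap('scene','s36');t,c=snap('top','t36')
x=cv2.resize(a[210:290,160:230],None,fx=5.5,fy=6.5); y=cv2.resize(t[150:230,410:480],None,fx=5.5,fy=6.5)
cv2.imwrite('pics/c36.png',np.hstack([x,y]))
E
python3 - <<'E'
from capat import *
for f,b in(('s36',(170,215,210,260)),('t36',(430,160,470,198))):
    for z in (.050,): r=capat(f,b,z); print(f,r)
E
```

```text
time: 24.57
tool_pos: [0.4658, -0.2873, 0.0556]
tool_rot: [0.288, 0.824, 0.461, 0.162]
contact_force: [0.5, 0.1, -2.7]
gripper_width: 0.205
[ 0.53   -0.3268  0.0244] [-31.6615  -0.0659  -0.0037] [ 0.492   0.1169 -2.6889] [0.3461 0.5158 0.0059]
s36 (((0.5339201092720032, -0.3228086233139038), 0.04218144714832306), array([ 12,  15,  22,  21, 360], dtype=int32))
t36 (((0.5266090631484985, -0.3293609619140625), 0.039898306131362915), array([  7,   8,  24,  22, 404], dtype=int32))
```

View pics/c36.png

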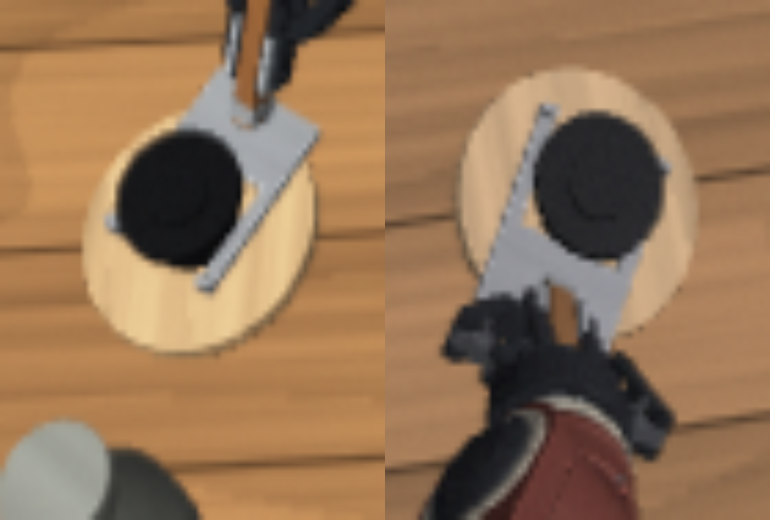

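Run:
```python
from h import *
o,Rp,s=pull(); x=Rp.as_matrix()[:,0]; x[2]=0
goto(o-.03*x,-31.66,1); goto(o-.09*x,-31.66,1)
```

```text
rows 1 d [  0.1 -23.3 -18.8] mm  w [0.0019 0.0002 0.0001] | tot [  0.1 -23.3 -18.8] [0.11 0.01 0.  ]
rows 1 d [  0.2 -70.1 -56.3] mm  w [0.0019 0.0002 0.0001] | tot [  0.2 -70.1 -56.3] [0.11 0.01 0.  ]
```

```bash
python3 -m inch '0 -0.0039 -0.0031 0 0 0 1;0 -0.0039 -0.0031 0 0 0 1;0 -0.0039 -0.0031 0 0 0 1;0 -0.0039 -0.0031 0 0 0 1;0 -0.0039 -0.0031 0 0 0 1;0 -0.0039 -0.0031 0 0 0 1'
python3 - <<'E'
from h import *
o,Rp,s=pull();print(o,Rp.as_euler('ZYX',degrees=True),s['contact_force'],s['ft_torque'])
a,c=snap('scene','s37');t,c=snap('top','t37')
x=cv2.resize(a[210:290,160:230],None,fx=5.5,fy=6.5); y=cv2.resize(t[150:230,410:480],None,fx=5.5,fy=6.5)
cv2.imwrite('pics/c37.png',np.hstack([x,y]))
E
python3 - <<'E'
from capat import *
for f,b in(('s37',(170,215,210,260)),('t37',(430,160,470,198))):
    for z in (.050,): r=capat(f,b,z); print(f,r)
E
```

```text
time: 25.22
tool_pos: [0.4399, -0.2714, 0.0557]
tool_rot: [0.289, 0.823, 0.461, 0.162]
contact_force: [0.2, -0.2, -3.5]
gripper_width: 0.201
[ 0.5041 -0.3109  0.0245] [-31.6637  -0.0947  -0.0096] [ 0.1653 -0.2273 -3.4896] [0.3209 0.5765 0.0204]
s37 (((0.5339201092720032, -0.3228086233139038), 0.04218144714832306), array([ 12,  15,  22,  21, 361], dtype=int32))
t37 (((0.5289492607116699, -0.32694247364997864), 0.03929649293422699), array([  7,   8,  23,  22, 401], dtype=int32))
```

View pics/c37.png

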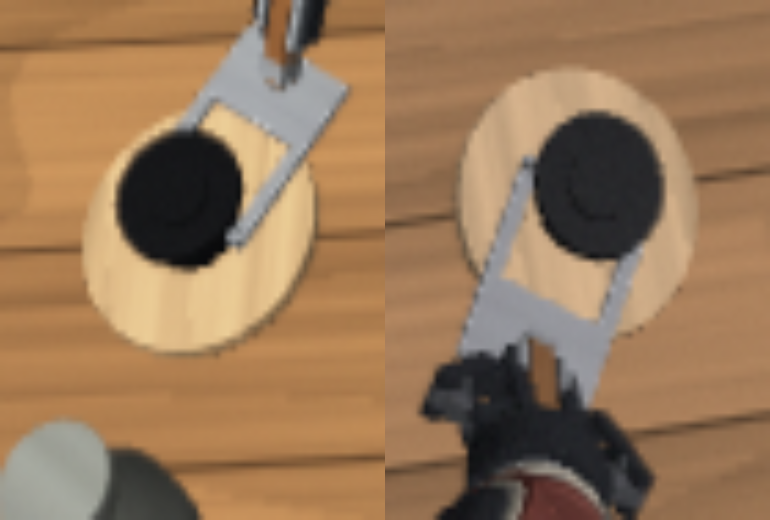

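Cap stays put at the bat's middle while the fork slides out freely. Continuing.

```bash
python3 -m inch '0 -0.007 -0.0056 0 0 0 1;0 -0.0078 -0.0063 0 0 0 1;0 -0.0078 -0.0063 0 0 0 1;0 -0.0078 -0.0063 0 0 0 1;0 -0.0078 -0.0063 0 0 0 1;0 -0.0078 -0.0063 0 0 0 1;0 0 0 0 0 0 1'
python3 - <<'E'
from h import *
o,Rp,s=pull();print(o,Rp.as_euler('ZYX',degrees=True),s['contact_force'],s['joint_pos'])
a,c=snap('scene','s38')
goto(o+[0,0,.15],-31.66);
E
python3 - <<'E'
from capat import *
print(capat('s38',(170,215,210,260),.05))
E
```

```text
time: 25.9
tool_pos: [0.3937, -0.2438, 0.0591]
tool_rot: [0.29, 0.823, 0.461, 0.162]
contact_force: [-0.1, -0.4, -1.9]
gripper_width: 0.202
[ 0.4579 -0.2835  0.0281] [-31.687   -0.2566  -0.0894] [-0.1078 -0.3591 -1.8641] [-0.8171 -0.6657  2.5817  0.3018  0.5868 -2.0347]
rows 5 d [ -0.   19.  -23.6] mm  w [0.0007 0.0002 0.0001] | tot [  -0.3   94.9 -117.7] [0.19 0.07 0.02]
(((0.5339201092720032, -0.3228086233139038), 0.04218144714832306), array([ 12,  16,  22,  20, 362], dtype=int32))
```

```bash
python3 -m inch '0 0.0095 -0.0118 0 0 0 1;0 0.019 -0.0236 0 0 0 1;0 0.019 -0.0236 0 0 0 1;0 0.019 -0.0236 0 0 0 1;0 0.019 -0.0236 0 0 0 1;0 0.0095 -0.0118 0 0 0 1'
python3 - <<'E'
from h import *
o,Rp,s=pull();print(o,Rp.as_euler('ZYX',degrees=True),s['contact_force'],s['joint_pos'])
goto([.47,.0,.19],-5)
E
```

```text
time: 26.45
tool_pos: [0.3946, -0.2441, 0.213]
tool_rot: [0.291, 0.823, 0.461, 0.162]
contact_force: [0.4, -0.9, -1.8]
gripper_width: 0.202
[ 0.4589 -0.2838  0.1821] [-31.6688  -0.3482  -0.0897] [ 0.4442 -0.9281 -1.8322] [-0.816  -0.9012  2.4335  0.2025  0.9574 -1.8977]
rows 8 d [29.7 -7.7 -7.5] mm  w [ 0.0007  0.0365 -0.0453] | tot [213.8 -96.4 -88.7] [  0.34  16.75 -20.75]
```

```bash
python3 - <<'E'
from h import *
goto([.485,.0,.20],-3,9)
E
python3 -m inch '0.012 -0.003 -0.003 0 0.015 -0.018 1;0.0275 -0.0045 -0.0045 0 0.0345 -0.0428 1;0.0275 -0.0045 -0.0045 0 0.0345 -0.0428 1;0.0275 -0.0045 -0.0045 0 0.0345 -0.0428 1;0.0275 -0.0045 -0.0045 0 0.0345 -0.0428 1;0.0275 -0.0045 -0.0045 0 0.0345 -0.0428 1;0.0275 -0.0045 -0.0045 0 0.0345 -0.0428 1;0.0275 -0.0045 -0.0045 0 0.0345 -0.0428 1;0.0275 -0.0045 -0.0045 0 0.0345 -0.0428 1;0.012 -0.003 -0.003 0 0.015 -0.018 1'
python3 - <<'E'
from h import *
o,Rp,s=pull();print(o,Rp.as_euler('ZYX',degrees=True),s['contact_force'],s['joint_pos'])
goto([.47,.22,.20],12)
E
```

```text
rows 9 d [26.9 -4.5 -6.2] mm  w [ 0.0007  0.0349 -0.0433] | tot [219.4 -79.2 -87.7] [  0.34  18.   -22.31]
time: 27.28
tool_pos: [0.4365, 0.0058, 0.211]
tool_rot: [0.233, 0.689, 0.649, 0.224]
contact_force: [-0.4, -0.8, -2.3]
gripper_width: 0.198
[0.5112 0.0015 0.1786] [-3.4461  0.8571  0.3263] [-0.4284 -0.7518 -2.2676] [-0.2293 -1.0088  2.4775  0.1284  1.0266 -1.7699]
rows 6 d [33.5 -1.9 -5.6] mm  w [-0.0023  0.027  -0.0359] | tot [196.  -29.2 -46.6] [ -0.79   9.28 -12.36]
```

Run:
```python
from h import *
goto([.51,.20,.18],13,8)
```

```text
rows 8 d [22.2  1.2  1. ] mm  w [-0.0017  0.0216 -0.0287] | tot [177.   -8.5  -5.5] [ -0.79   9.9  -13.14]
```

```bash
python3 -m inch '0.012 0.003 0.001 -0.0017 0.0216 -0.0287 1;0.0235 0.0012 0.001 -0.0017 0.0216 -0.0287 1;0.0235 0.0012 0.001 -0.0017 0.0216 -0.0287 1;0.0235 0.0012 0.001 -0.0017 0.0216 -0.0287 1;0.0235 0.0012 0.001 -0.0017 0.0216 -0.0287 1;0.0235 0.0012 0.001 -0.0017 0.0216 -0.0287 1;0.0235 0.0012 0.001 -0.0017 0.0216 -0.0287 1;0.0235 0.0012 0.001 -0.0017 0.0216 -0.0287 1;0 0 0 0 0 0 1'
python3 - <<'E'
from h import *
o,Rp,s=pull();print(o,Rp.as_euler('ZYX',degrees=True),s['contact_force'],s['joint_pos'])
goto([.5764,.3551,.11],21)
E
```

```text
time: 28.03
tool_pos: [0.4377, 0.1816, 0.2128]
tool_rot: [0.205, 0.587, 0.74, 0.258]
contact_force: [0.2, -0.7, -2.2]
gripper_width: 0.204
[0.5111 0.1985 0.1815] [13.0002  0.0148 -0.105 ] [ 0.2087 -0.6873 -2.1742] [ 0.2406 -0.8352  2.401  -0.0098  0.9033 -1.5567]
rows 6 d [20.2  6.6 20.5] mm  w [-0.      0.0147 -0.018 ] | tot [127.2  33.7 118.1] [-0.02  5.07 -6.19]
```

```bash
python3 -m inch '0.0101 0.0033 0.0103 0 0.0073 -0.009 1;0.0202 0.0066 0.0205 0 0.0147 -0.018 1;0.0202 0.0066 0.0205 0 0.0147 -0.018 1;0.0202 0.0066 0.0205 0 0.0147 -0.018 1;0.0202 0.0066 0.0205 0 0.0147 -0.018 1;0.0202 0.0066 0.0205 0 0.0147 -0.018 1;0.0101 0.0033 0.0103 0 0.0073 -0.009 1;0 0 0 0 0 0 1;0 0 0 0 0 0 1'
python3 - <<'E'
from h import *
o,Rp,s=pull();print(o,Rp.as_euler('ZYX',degrees=True),s['contact_force'],s['joint_pos'])
goto([.5764,.3551,.04],21)
w,c=snap('wrist','w40')
E
```

```text
time: 28.78
tool_pos: [0.5082, 0.3242, 0.1413]
tool_rot: [0.188, 0.536, 0.777, 0.271]
contact_force: [0.5, 0.2, -2.3]
gripper_width: 0.204
[0.5787 0.3507 0.1099] [20.6326  0.0599 -0.1643] [ 0.5146  0.1634 -2.3151] [ 0.4788 -0.282   2.1816 -0.1352  0.5779 -1.3676]
rows 3 d [  1.5 -14.7  18.1] mm  w [-0.0004  0.0021 -0.0011] | tot [  4.5 -44.   54.4] [-0.06  0.36 -0.19]
```

View pics/w40.png

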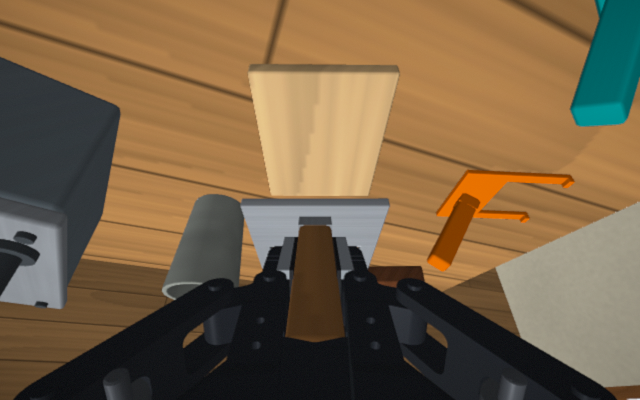

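```bash
python3 -m inch '0.0011 -0.011 0.0136 0 0.0015 -0.0008 1;0.0011 -0.011 0.0136 0 0.0015 -0.0008 1;0.0011 -0.011 0.0136 0 0.0015 -0.0008 1;0.0011 -0.011 0.0136 0 0.0015 -0.0008 1;0 0 0 0 0 0 1;0 0 0 0 0 0 1'
python3 - <<'E'
from h import *
o,Rp,s=pull();print(o,Rp.as_euler('ZYX',degrees=True),s['contact_force'])
goto([.5764,.3551,.014],21,5)
w,c=snap('wrist','w41');cv2.imwrite('pics/c41.png',cv2.resize(w[100:300,200:440],None,fx=3,fy=3))
E
```

```text
time: 29.33
tool_pos: [0.5064, 0.3275, 0.0731]
tool_rot: [0.187, 0.534, 0.778, 0.273]
contact_force: [0.4, -0.6, -2.4]
gripper_width: 0.202
[0.5768 0.3545 0.0419] [20.9203 -0.0895  0.0044] [ 0.3817 -0.567  -2.3974]
rows 5 d [ 0.1 -3.5  4.3] mm  w [ 0.0003  0.0002 -0.0002] | tot [  0.6 -17.4  21.6] [ 0.09  0.05 -0.06]
```

View pics/c41.png

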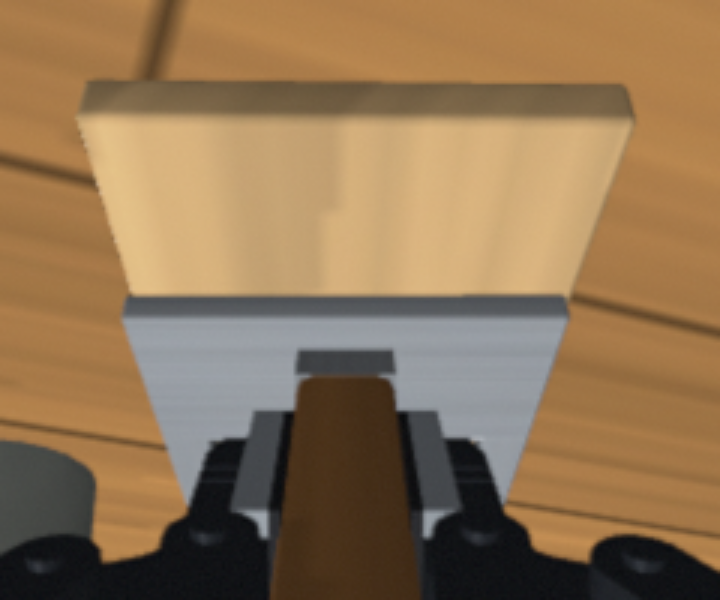

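```bash
python3 -m inch '0.0001 -0.0035 0.0043 0 0 0 1;0.0001 -0.0035 0.0043 0 0 0 1;0.0001 -0.0035 0.0043 0 0 0 1;0.0001 -0.0035 0.0043 0 0 0 1;0.0001 -0.0035 0.0043 0 0 0 1;0 0 0 0 0 0 1'
python3 -m inch '0 -0.0006 0.0008 0 0 0 1;0 -0.0006 0.0008 0 0 0 1;0 0 0 0 0 0 1'
python3 - <<'E'
from h import *
o,Rp,s=pull();print(o,Rp.as_euler('ZYX',degrees=True),s['contact_force'])
w,c=snap('wrist','w42');cv2.imwrite('pics/c42.png',cv2.resize(w[100:300,200:440],None,fx=3,fy=3))
E
```

```text
time: 29.88
tool_pos: [0.5056, 0.3286, 0.0439]
tool_rot: [0.186, 0.534, 0.778, 0.272]
contact_force: [-0.5, 0.6, -3.3]
gripper_width: 0.201
time: 30.13
tool_pos: [0.5069, 0.3293, 0.0441]
tool_rot: [0.187, 0.534, 0.778, 0.274]
contact_force: [-0.8, -1.0, -2.5]
gripper_width: 0.203
[0.5773 0.3564 0.0131] [20.9863 -0.1991  0.0249] [-0.7559 -1.0024 -2.5219]
```

View pics/c42.png

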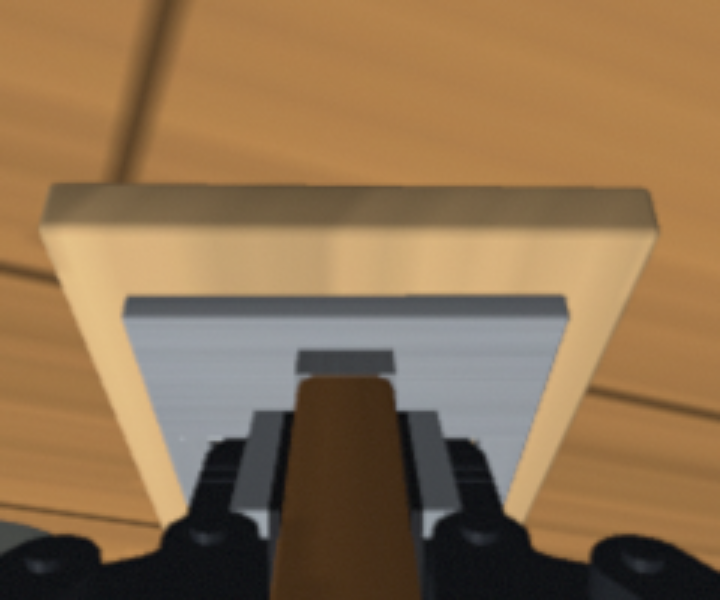

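Centred on the board, about 1 mm above it. Lowering the last bit until the force changes.

```bash
python3 -m inch '0 -0.0006 0.0008 0 0 0 1;0 -0.0006 0.0008 0 0 0 1;0 0 0 0 0 0 1;0 0 0 0 0 0 1'
python3 -m inch '0 -0.0006 0.0008 0 0 0 1;0 0 0 0 0 0 1;0 0 0 0 0 0 1'
```

```text
time: 30.52
tool_pos: [0.5079, 0.3298, 0.0437]
tool_rot: [0.188, 0.533, 0.778, 0.275]
contact_force: [-2.2, -2.2, 4.3]
gripper_width: 0.205
time: 30.77
tool_pos: [0.5084, 0.3301, 0.0437]
tool_rot: [0.188, 0.533, 0.777, 0.276]
contact_force: [-7.2, -4.1, 9.7]
gripper_width: 0.202
```

```bash
python3 -m inch '0 0.0006 -0.001 0 0 0 1;0 0 0 0 0 0 1;0 0 0 0 0 0 0.6;0 0 0 0 0 0 0.5;0 0 0 0 0 0 0.4;0 0 0 0 0 0 0.4'
python3 - <<'E'
from h import *
p,r,s=cur(); print(s['contact_force'],s['gripper_width'])
Rt=toolR(21.,35); t=p-Rt.as_matrix()[:,2]*.0; plan(p,Rt,2)
w,c=snap('wrist','w43');cv2.imwrite('pics/c43.png',cv2.resize(w[100:300,200:440],None,fx=3,fy=3))
E
```

```text
time: 31.27
tool_pos: [0.5069, 0.3293, 0.0425]
tool_rot: [0.187, 0.534, 0.778, 0.274]
contact_force: [-0.6, -0.8, 1.9]
gripper_width: 0.599
[-0.6037 -0.7907  1.8933] 0.5988234842526632
rows 2 d [0. 0. 0.] mm  w [ 0.033  -0.0013  0.0005] | tot [0. 0. 0.] [ 3.78 -0.15  0.06]
```

View pics/c43.png

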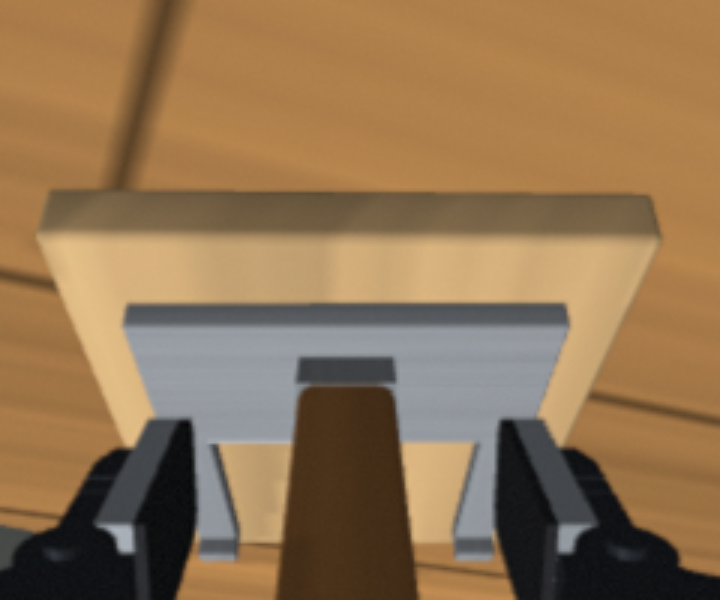

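```bash
python3 -m inch '0 0 -0.008 0 0 0 0.4;0 0 -0.016 0 0 0 0.4;0 0 -0.02 0 0 0 0.4;0 0 -0.02 0 0 0 0.4;0 0 -0.02 0 0 0 0.4;0 0 -0.02 0 0 0 0.4;0 0 -0.02 0 0 0 0.4;0 0 -0.01 0 0 0 0.4;0 0 0 0 0 0 0.4;0 0 0 0 0 0 0.4'
python3 - <<'E'
from h import *
print(state()['contact_force'],state()['joint_pos'])
for n,f in(('scene','s44'),('wrist','w44'),('top','t44')): snap(n,f)
E
```

```text
time: 32.15
tool_pos: [0.4285, 0.2988, 0.1469]
tool_rot: [0.187, 0.534, 0.778, 0.274]
contact_force: [-0.4, -0.3, -0.7]
gripper_width: 0.599
[-0.3611 -0.2611 -0.7413] [ 0.515  -0.5516  2.3597 -0.1463  0.6669 -1.3405]
```

View pics/s44.png

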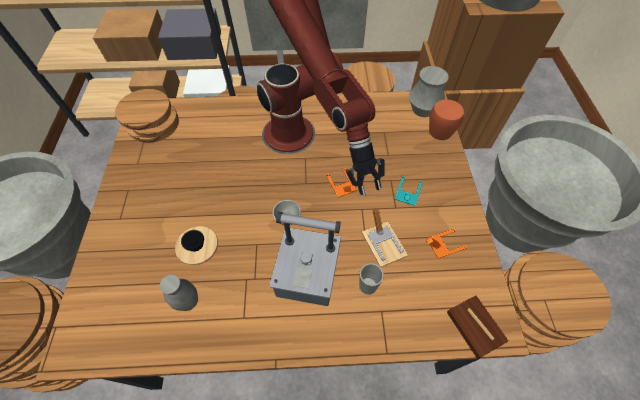

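View pics/w44.png

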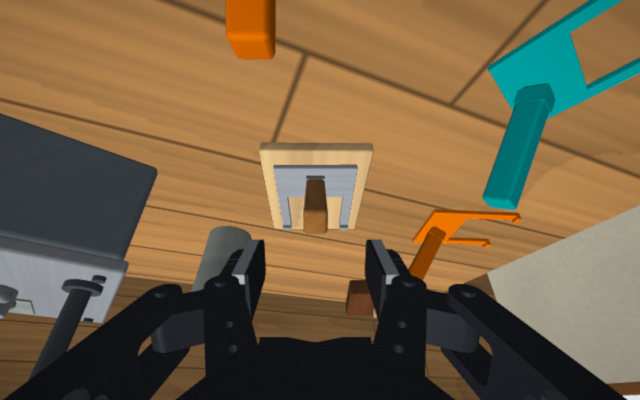

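View pics/t44.png

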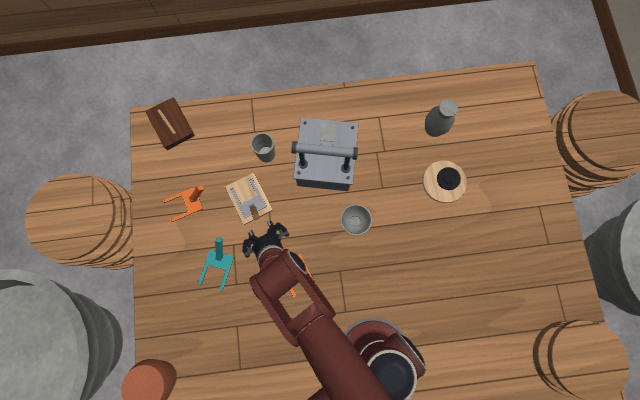

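The puller lies flat on its board at (384,242), the cap stands on the bat at (192,240) and the neck at (307,258) is bare. One last numeric check of the pots and the cap.

Run:
```python
from capat import *
for a,b,bx in (('scene0','s44',{'vase':(158,270,202,315),'beaker':(355,260,388,298),'bowl':(270,197,303,213),'orangeR':(422,225,470,262),'turq':(392,172,425,208)}),('top0','t44',{'vase':(420,95,462,140),'beaker':(248,130,280,163),'bowl':(338,202,375,238)})):
    A,_=load(a);D,_=load(b)
    for k,(x0,y0,x1,y1) in bx.items(): print(b,k,np.abs(A[y0:y1,x0:x1].astype(int)-D[y0:y1,x0:x1]).mean().round(2))
for f,b in(('s44',(170,215,210,260)),('t44',(430,160,470,198))):
    print(f,capat(f,b,.05,45)[0])
```

```text
s44 vase 2.04
s44 beaker 2.25
s44 bowl 2.24
s44 orangeR 2.02
s44 turq 2.07
t44 vase 1.07
t44 beaker 1.14
t44 bowl 1.02
s44 ((0.5352920293807983, -0.3241017162799835), 0.0415787473320961)
t44 ((0.5280627012252808, -0.32866713404655457), 0.03785928338766098)
```

```bash
python3 -c "
from plant import *
print(job_done())"
```

```text
the job is handed in; nothing more can be done
None
```

The job is handed in at about 32 s, with no verdict reported. The cap is off its neck and stands flange up in the middle of the bat. The puller lies flat and released on its board.

**The pull:** My first two pulls failed. The puller slipped nose-down in the grip and the cap rose only about 4 mm. Both times I set the puller down on the tank top under the flange. I then gripped the handle lower, the second time with the palm lightly against its end. The third pull freed the cap. The fingers never touched it.

**Last checks:**
- **Cap:** it sits about 1–2 mm from the bat's centre. The two fixed cameras disagree by about 7 mm in x and 5 mm in y, so that figure is their average.
- **Pots:** picture differences show the vase, beaker and bowl unmoved. The turquoise look-alike and one orange one match too. The other orange one was not compared, because the arm was in view there.
- **Gripper:** it ended clear of everything.

**Close calls:**
- **Joint 3:** it read 2.5817 while I backed away from the bat, against a listed limit of 2.58. That may be over the limit by rounding or slightly in fact.
- **Joint 2:** it came to -1.009, against a limit of -1.01.

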